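# Weigh the jar from the back of the reagent tray

### The job

The squat wide-capped jar at the back of the white reagent tray is wanted on the balance, but three tall bottles hem it in. Stand all three tall bottles on the steel tray at the side, then set the jar in the middle of the balance pan, and only then put every bottle back upright, centred on the rubber pad it came from. Set everything down gently, without dropping or tipping it, and leave the little vial in the reagent tray where it stands.

Things in the scene. Friction and masses are not known exactly. Their poses are not given: they have to be found in the camera images.
- bottle_round: Stout round amber glass bottle with paper label, body 56 mm diameter up to 92 mm, sloping shoulder, black round screw cap 34 mm diameter between 112 and 138 mm (its top) above the foot. About 0.3 kg. Origin: centre of its foot, z up. It starts on pad_round.
- bottle_slim: Slim, tallest round amber glass bottle with paper label, body 44 mm diameter up to 118 mm, sloping shoulder, black round screw cap 34 mm diameter between 134 and 160 mm (its top) above the foot. About 0.26 kg. Origin: centre of its foot, z up. It starts on pad_slim.
- bottle_square: Square off-white plastic bottle, body 50 x 50 mm up to 96 mm, sloping shoulder, black round screw cap 34 mm diameter between 114 and 140 mm (its top) above the foot. About 0.28 kg. Origin: centre of its foot, z up. It starts on pad_square.
- jar: Squat wide-mouthed amber jar, 54 mm diameter, 62 mm high; its black screw cap, 53 mm diameter, takes the top 20 mm (42 to 62 mm above the foot). About 0.18 kg. It stands on the reagent tray's floor (4 mm above the bench; rim 18 mm) at the far edge, with tall bottles to its left, right and front, axes 66 mm from its own: no room for fingers until they are gone. Origin: centre of its foot, z up.
- pad_round: Round black rubber pad, 72 mm diameter, 2 mm thick, fixed in the reagent tray under the stout round bottle: that bottle's own place. Which of the three pads lies left, right or in front of the jar changes. Origin: centre of its underside; its top is 2 mm higher (6 mm above the bench).
- pad_slim: Round black rubber pad, 60 mm diameter, 2 mm thick, fixed in the reagent tray under the slim bottle: that bottle's own place. Origin: centre of its underside; its top is 2 mm higher.
- pad_square: Square black rubber pad, 66 x 66 mm, 2 mm thick, fixed in the reagent tray under the square bottle: that bottle's own place. Origin: centre of its underside; its top is 2 mm higher.
- steel_tray: Empty shallow stainless tray on the bench to the left or right of the reagent tray (opposite the balance), fixed: 240 mm along its x, 170 mm along its y, rim 14 mm high and 2 mm thick, floor 2 mm above the bench. The bottles stand here meanwhile, clear of its rim; there is room for the three in a row along its x, 75 mm apart. Origin: centre of its underside.
- balance: Beige top-pan laboratory balance, fixed, on the other side: housing 235 x 170 mm, 42 mm high, display and keys at its -x end (towards the robot); flat round steel pan of 120 mm diameter. Origin: on the bench under the centre of the pan; the pan's top is 52 mm above the bench and does not move.
- vial: Small clear vial with white cap, 25 mm diameter, 51 mm high, standing in the near left corner of the reagent tray. Leave it alone. Origin: centre of its foot, z up.

How it is judged (in metres and radians):
On the way, in this order (a step that is already met when the one before it is completed fails the run):
1. all three tall bottles stand released on the steel tray (x of bottle_round in the frame of steel_tray between -0.092 and 0.092 m and y of bottle_round in the frame of steel_tray between -0.057 and 0.057 m and z of each of bottle_round, bottle_slim, bottle_square in the frame of steel_tray below 0.008 m and angle between each of bottle_round, bottle_slim, bottle_square's own z axis and vertical below 0.08 rad and contact force between the fingers and bottle_round below 0.3 N and x of bottle_slim in the frame of steel_tray between -0.092 and 0.092 m and y of bottle_slim in the frame of steel_tray between -0.057 and 0.057 m and contact force between the fingers and bottle_slim below 0.3 N and x of bottle_square in the frame of steel_tray between -0.092 and 0.092 m and y of bottle_square in the frame of steel_tray between -0.057 and 0.057 m and contact force between the fingers and bottle_square below 0.3 N), for 0.2 s.
2. the jar stands released in the middle of the balance pan while the three bottles are still on the steel tray (horizontal distance between jar and balance below 0.015 m and z of jar in the frame of balance between 0.047 and 0.057 m and angle between each of jar, bottle_round, bottle_slim, bottle_square's own z axis and vertical below 0.08 rad and contact force between the fingers and jar below 0.3 N and x of bottle_round in the frame of steel_tray between -0.092 and 0.092 m and y of bottle_round in the frame of steel_tray between -0.057 and 0.057 m and z of each of bottle_round, bottle_slim, bottle_square in the frame of steel_tray below 0.008 m and x of bottle_slim in the frame of steel_tray between -0.092 and 0.092 m and y of bottle_slim in the frame of steel_tray between -0.057 and 0.057 m and x of bottle_square in the frame of steel_tray between -0.092 and 0.092 m and y of bottle_square in the frame of steel_tray between -0.057 and 0.057 m), for 0.2 s.
At the end, for the whole second after the job is handed in: Each tall bottle stands upright and released, at rest, on its own pad, its axis within 12 mm of the pad's centre; the jar stands upright, released and at rest on the balance pan, within 15 mm of its centre (horizontal distance between jar and balance below 0.015 m and z of jar in the frame of balance between 0.047 and 0.057 m and angle between each of jar, bottle_round, bottle_slim, bottle_square's own z axis and vertical below 0.08 rad and contact force between the fingers and jar below 0.3 N and linear speed of each of jar, bottle_round, bottle_slim, bottle_square below 0.02 m/s and angular speed of each of jar, bottle_round, bottle_slim, bottle_square below 0.2 rad/s and horizontal distance between bottle_round and pad_round below 0.012 m and z of bottle_round in the frame of pad_round below 0.007 m and contact force between the fingers and bottle_round below 0.3 N and horizontal distance between bottle_slim and pad_slim below 0.012 m and z of bottle_slim in the frame of pad_slim below 0.007 m and contact force between the fingers and bottle_slim below 0.3 N and horizontal distance between bottle_square and pad_square below 0.012 m and z of bottle_square in the frame of pad_square below 0.007 m and contact force between the fingers and bottle_square below 0.3 N); the robot touches nothing.
It fails at once if a bottle or the jar tipped over (more than 35 degrees) (angle between any of bottle_round, bottle_slim, bottle_square, jar's own z axis and vertical above 0.6 rad).
It fails at once if the vial moved more than 20 mm or tipped over (distance of vial from where it was at the start of the episode above 0.02 m or angle between vial's own z axis and vertical above 0.5 rad).
It fails at once if a bottle or the jar dropped (falling free of the fingers faster than 0.5 m/s, that is from more than about 13 mm) ((linear speed of bottle_round above 0.5 m/s and contact force between the fingers and bottle_round below 0.1 N) or (linear speed of bottle_slim above 0.5 m/s and contact force between the fingers and bottle_slim below 0.1 N) or (linear speed of bottle_square above 0.5 m/s and contact force between the fingers and bottle_square below 0.1 N) or (linear speed of jar above 0.5 m/s and contact force between the fingers and jar below 0.1 N)).
It also fails if it takes over 144 s, if anything falls off the work surface, if the arm or the gripper's body presses on something with over 40 N, if the wrist force passes 120 N, or if a joint passes its speed limit or range.

### The arm

A 6-joint arm with a two-finger parallel gripper is mounted at the origin on the work surface. World frame = base frame: x ahead of the robot, y to its left, z up, the work surface at z = 0. Lengths are in m, angles in degrees, forces in N, time in s.
With the tool pointing down it reaches from about 0.3 to 0.75 m from the base axis. Payload 8.5 kg.
Tool frame: the origin (TCP) lies at the centre of the arm's flange, where the gripper is bolted on; the fingertips stand 173 mm ahead of it and the grasp point (between the pads) lies env.pinch_z ahead of it (env.pinch_z is the distance from the TCP to the grasp point, in m); z points along the fingers, y is the line along which they close (so a half turn about z gives the same grasp; the last joint's range is limited). The gripper opens to 85 mm and grips with 20 to 120 N. Pads are 22 mm wide; open, the fingers measure 114 mm over their backs; the gripper's body (76 mm by 85 mm) begins 54 mm behind the grasp point. The pads swing forward as they close: fully open they stand 13 mm farther back than shut.
Start: joints at [62.378, 21.807, 74.336, -0, 83.858, -12.336], TCP at [0.145, 0.531, 0.405] pointing down, gripper open.
Joint ranges: [-178.18, 178.18], [-50.72, 133.34], [12.68, 142.11], [-81.47, 261.47], [9.98, 163.14], [-165.26, 165.26]. Speed limits (degrees/s): [136.94, 136.94, 180, 180, 180, 180].

### API

Orientations are given as a 3x3 rotation matrix whose columns are the frame's x, y, z axes.
In Python, from rig import env, get_image, job, spotter gives the robot as it stands. The module is installed in compiled form; this text tells all that it offers.
- The arm moves only by the shell command python3 -m creep 'ROWS' [FORCE]. ROWS is text: rows parted by semicolons, each of 7 numbers parted by spaces: the turn, a rotation vector about the tool's x, y, z in units of 8 degrees (1.0 is 8 degrees), then the shift along the tool's x, y, z in units of 30 mm (1.0 is 30 mm), then the finger opening in mm, from 0 to 85.4. A call has 1 to 12 rows; each row is the pose to reach, as a shift and turn from the pose commanded when the call began, along the tool's axes at that moment; what a row does not reach only later rows make up. A row lasts 1/10 s, in which the tool goes at most 50 mm and 8.59 degrees, less where a joint would pass 70% of its speed; a pose out of reach is approached as far as the arm can. A call with a gripper value outside its range is refused whole. The fingers move at their own pace and stop on an object; FORCE is the grip in N (left out, the last holds). Time passes only in rows, so rows that repeat a pose let the fingers close. It gives the time, the measured TCP pose, the force, the opening and the grip force at its end, in the units of the state.
- env.observe(): the state, without advancing time (a new reading comes with each control period).
- get_image(name): name is "scene" or "top"; returns a dict with "image" (400x640x3 uint8, blue, green, red), "depth" (400x640 float32, m along the optical axis (not along the pixel's ray), 0 where there is no reading), "intrinsics" (3x3 intrinsics, pixels), "view" (4x4, takes a point from world to camera coordinates). Camera axes: x right, y up, looking along -z (the intrinsics and any distortion apply to the point x, -y, -z); pixel columns grow to the right and rows downward; lengths in m; the calibration is good to about 2 mm. A picture is of the moment at which its call begins.
- job.close_job(): hands the job in; it is judged then, once.
Trained networks look in a picture, given as the dict that the camera call returned (one of the last four; its "shot" number tells which), for a name from the list of things; names that differ only in an ending like _2 or _b are one class to them, and where a whole thing is asked for, a point or a joint stands for the part that bears it (a point fixed in the world has none). Each returns a list of dicts, best first, with "p" (0 to 1); they miss things now and then, are a little off and sometimes report something else, mostly with a low value. They report only what shows in the picture. A call takes as long as a camera call.
- spotter.boxes_of(label, picture): "xy" ([column, row] in pixels, amid what is visible of it).
The state is a dict: "time_s": time; "q": joint angles; "qvel": joint speeds; "joint_efforts": joint torques, N m; "position": TCP position; "tool_rot": TCP orientation; "ft_force": force on the tool from outside, world axes, zero at the start; "wrist_torque": the same for the moment, N m; "grip_width": finger opening in m; "gripper_force": force on a finger pad.
Only numpy, scipy, OpenCV 4.12 (cv2) and the standard library are available. Lean on these libraries where they do the work, as an engineer would, in place of code of your own. Each camera call takes 0.05 s, during which the arm holds its last target. There are 200 camera calls.

## Working session

There is one attempt and no reset: what is moved stays moved. The work goes in short steps, Python scripts to look and compute and a shell command to move; the robot and the scene stay as the last step left them, time stands still between calls to the robot, and variables do not carry over. Pictures are saved under pics/ and viewed, at most 14 in all, crops included, and the job is handed in when it is done.

```bash
mkdir -p pics; cat > h.py <<'E'
import numpy as np, cv2
from rig import env, get_image, job, spotter
def world(p,u,v,d):
    K=p["intrinsics"]; c=np.array([(u-K[0,2])/K[0,0]*d, -(v-K[1,2])/K[1,1]*d, -d,1])
    return (np.linalg.inv(p["view"])@c)[:3]
def cloud(p):
    d=p["depth"]; v,u=np.mgrid[:400,:640]; K=p["intrinsics"]
    c=np.stack([(u-K[0,2])/K[0,0]*d, -(v-K[1,2])/K[1,1]*d, -d, np.ones_like(d)],-1)
    w=(c@np.linalg.inv(p["view"]).T)[...,:3]; w[d==0]=np.nan
    return w
E
python3 - <<'E'
from h import *
np.set_printoptions(precision=4,suppress=True)
s=env.observe(); print(s["position"],s["tool_rot"],env.pinch_z,s["grip_width"])
for n in ["top","scene"]:
    p=get_image(n); cv2.imwrite(f"pics/{n}0.png",p["image"]); W=cloud(p)
    print(n,p["intrinsics"].ravel(),np.linalg.inv(p["view"])[:3].ravel())
    for l in "bottle_round bottle_slim bottle_square jar pad_round steel_tray balance vial".split():
        for b in spotter.boxes_of(l,p)[:2]:
            u,v=np.round(b["xy"]).astype(int); print(l,round(b["p"],2),u,v,W[v,u])
E
```

```text
[0.145  0.5305 0.4041] [[-0.9646  0.2637 -0.0007]
 [ 0.2637  0.9646 -0.0013]
 [ 0.0003 -0.0015 -1.    ]] 0.1547 0.08502753991558423
top [444.885    0.     316.6672   0.     444.885  202.5591   0.       0.
   1.    ] [-0.0256  0.986  -0.1649  0.4072 -0.9997 -0.0259  0.0004 -0.0133 -0.0039
  0.1649  0.9863  0.9819]
bottle_round 0.63 263 167 [0.625  0.0909 0.1236]
bottle_slim 0.58 301 194 [0.5675 0.0165 0.1289]
bottle_square 0.72 323 156 [ 0.6399 -0.0284  0.1394]
jar 0.84 291 165 [0.6433 0.0388 0.0623]
pad_round 0.49 270 183 [0.6153 0.0887 0.0162]
steel_tray 0.74 262 207 [0.5558 0.102  0.0542]
steel_tray 0.64 166 247 [0.4807 0.3205 0.0008]
balance 0.67 453 254 [ 0.447  -0.2946  0.0497]
vial 0.52 261 211 [0.5494 0.1058 0.0405]
vial 0.31 291 165 [0.6433 0.0388 0.0623]
scene [451.7255   0.     315.4704   0.     451.7255 196.6444   0.       0.
   1.    ] [-0.8005 -0.345   0.4901  1.1269  0.5991 -0.438   0.6703  0.775  -0.0166
  0.8301  0.5573  0.6847]
bottle_round 0.89 315 214 [0.6534 0.1243 0.0985]
bottle_slim 0.66 318 176 [0.5844 0.0448 0.1325]
bottle_square 0.67 275 194 [ 0.6779 -0.001   0.0962]
jar 0.78 293 219 [0.6651 0.0518 0.0477]
pad_round 0.41 324 242 [0.6304 0.1261 0.0084]
balance 0.97 287 146 [ 0.472  -0.2617  0.0505]
vial 0.59 347 219 [0.5565 0.1205 0.038 ]
```

View pics/top0.png

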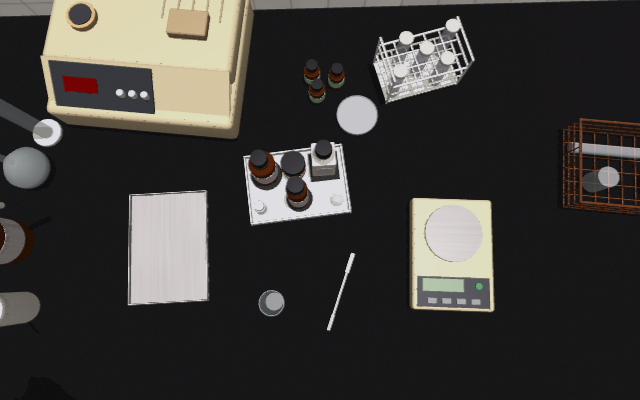

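View pics/scene0.png

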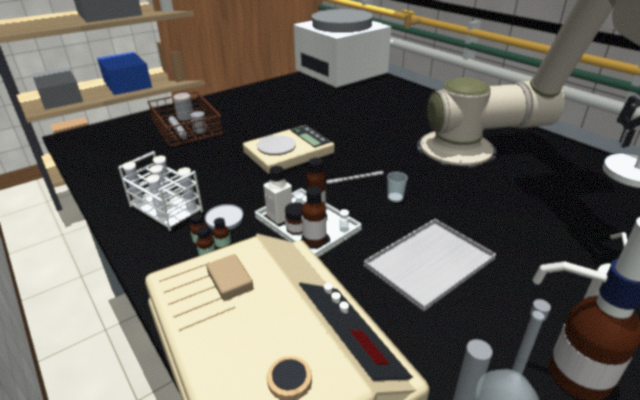

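The top view shows the reagent tray amid (300,182), with the round bottle at (262,165), the slim one in front at (297,190), the square one at right (323,155) and the jar at (292,165). The steel tray is on the left (168,247) and the balance pan on the right (454,233). The scene view agrees with this layout.

```bash
cat >> h.py <<'E'
def circ(W,c,z,r,tol=.006):
    m=(abs(W[...,2]-z)<tol)&(np.hypot(W[...,0]-c[0],W[...,1]-c[1])<r)
    P=W[m]; 
    if len(P)<8: return None
    e=cv2.minEnclosingCircle(P[:,:2].astype(np.float32))
    return len(P),P.mean(0).round(4),np.round((P[:,:2].max(0)+P[:,:2].min(0))/2,4),np.round(np.ptp(P[:,:2],axis=0),4),np.round(e[0],4),round(e[1],4)
E
python3 - <<'E'
from h import *
for n in ["top","scene"]:
    p=get_image(n); W=cloud(p)
    for l,c,z in [("round",(.643,.105),.144),("slim",(.57,.02),.166),("square",(.65,-.03),.146),("jar",(.643,.0388),.066),("vial",(.55,.108),.055)]:
        print(n,l,circ(W,c,z,.03))
    print("pan",circ(W,(.48,-.3),.052,.1,.004))
p=get_image("top");W=cloud(p)
# steel rect by image threshold
m=np.zeros((400,640),np.uint8); g=p["image"].min(-1); m[180:315,115:225]=(g[180:315,115:225]>70)*255
c=max(cv2.findContours(m,0,2)[0],key=cv2.contourArea); r=cv2.minAreaRect(c); print(r)
def onz(u,v,z):
    a=np.linalg.inv(p["view"])[:3,3]; b=world(p,u,v,1); return a+(b-a)*(z-a[2])/(b[2]-a[2])
for q in cv2.boxPoints(r): print(onz(*q,.010).round(4))
print("c",onz(*r[0],.010))
m=np.zeros((400,640),np.uint8); hsv=p["image"].astype(int)
m[195:275,415:492]=(np.ptp(hsv,axis=-1)<25)[195:275,415:492]*255
c=max(cv2.findContours(m,0,2)[0],key=cv2.contourArea);e=cv2.fitEllipse(c);print("pan",e,onz(*e[0],.052))
# reagent tray rect
m=np.zeros((400,640),np.uint8); m[135:230,235:360]=(g[135:230,235:360]>110)*255
pts=cv2.findNonZero(m); r=cv2.minAreaRect(pts); print(r)
for q in cv2.boxPoints(r): print(onz(*q,.018).round(4))
b=p["image"][120:240,230:370]; cv2.imwrite("pics/c1.png",cv2.resize(b,None,fx=5,fy=5,interpolation=2))
E
```

```text
top round (231, array([0.6396, 0.0982, 0.1437]), array([0.6404, 0.0983]), array([0.0336, 0.0312]), array([0.6403, 0.0987]), 0.0171)
top slim (252, array([0.58  , 0.0266, 0.1656]), array([0.5797, 0.0271]), array([0.0328, 0.0323]), array([0.5802, 0.0269]), 0.0171)
top square (231, array([ 0.6554, -0.0287,  0.1455]), array([ 0.6561, -0.0288]), array([0.0347, 0.0315]), array([ 0.6561, -0.0288]), 0.0175)
top jar (451, array([0.6474, 0.0364, 0.0657]), array([0.6471, 0.0364]), array([0.048 , 0.0512]), array([0.6488, 0.0361]), 0.0262)
top vial (78, array([0.5593, 0.1093, 0.0548]), array([0.5595, 0.1093]), array([0.0188, 0.0192]), array([0.5591, 0.1093]), 0.0101)
pan (2520, array([ 0.4906, -0.2976,  0.0517]), array([ 0.4669, -0.298 ]), array([0.1669, 0.1195]), array([ 0.4672, -0.2966]), 0.0838)
scene round (126, array([0.6414, 0.1035, 0.1429]), array([0.6399, 0.1018]), array([0.0339, 0.0335]), array([0.6404, 0.1025]), 0.0179)
scene slim (96, array([0.5813, 0.0316, 0.1652]), array([0.5807, 0.0296]), array([0.0318, 0.0348]), array([0.5792, 0.0297]), 0.0176)
scene square (101, array([ 0.6573, -0
[... 371 characters left out ...]
n (576, array([ 0.4919, -0.2927,  0.0516]), array([ 0.4895, -0.2973]), array([0.1198, 0.1286]), array([ 0.4899, -0.2973]), 0.0649)
((167.38900756835938, 247.45101928710938), (113.8480453491211, 80.6833267211914), 89.02897644042969)
[0.6064 0.4101 0.01  ]
[0.6048 0.2303 0.01  ]
[0.3568 0.2225 0.01  ]
[0.3584 0.3949 0.01  ]
c [0.47899449 0.31431645 0.01      ]
pan ((453.4012145996094, 232.89230346679688), (55.1653938293457, 58.02838134765625), 133.592529296875) [ 0.49079029 -0.29809039  0.052     ]
((296.1634521484375, 181.94723510742188), (73.25653839111328, 101.72761535644531), 82.7249984741211)
[0.6875 0.1527 0.018 ]
[ 0.7114 -0.0743  0.018 ]
[ 0.5458 -0.0888  0.018 ]
[0.5232 0.1321 0.018 ]
```

View pics/c1.png

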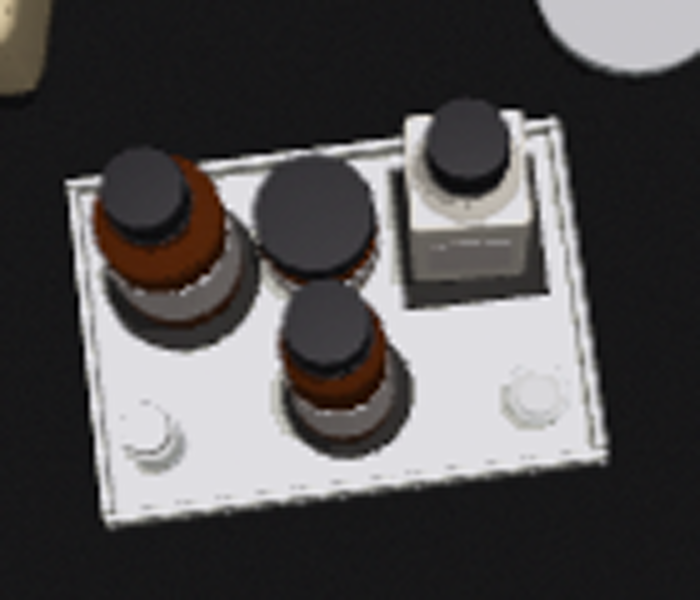

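The crop shows the bottles centred on their pads, with the vial at the near left corner and a second small item at the near right. I'll refine the steel tray and compute the first moves.

```bash
cat >> h.py <<'E'
from scipy.spatial.transform import Rotation as R
def to(*ts):
    s=env.observe(); T=np.array(s["tool_rot"]); p=np.array(s["position"])
    D=np.array([[-1,0,0],[0,1,0],[0,0,-1.]])
    rv=R.from_matrix(T.T@D).as_rotvec(degrees=True)/8
    print("t",s["time_s"],"pos",p.round(4),"turn",rv.round(3),"w",s["grip_width"])
    for t in ts: print(t,(T.T@(np.array(t)-p)/.03).round(3))
E
python3 - <<'E'
from h import *
p=get_image("top")
def onz(u,v,z):
    a=np.linalg.inv(p["view"])[:3,3]; b=world(p,u,v,1); return a+(b-a)*(z-a[2])/(b[2]-a[2])
g=p["image"].min(-1); m=np.zeros((400,640),np.uint8); m[180:315,115:225]=(g[180:315,115:225]>70)*255
c=max(cv2.findContours(m,0,2)[0],key=cv2.contourArea)
h=cv2.approxPolyDP(cv2.convexHull(c),6,True)[:,0]
Q=np.array([onz(*q,.012) for q in h]); print(h.tolist(),Q.round(4),Q.mean(0))
W=cloud(p); P=W[m>0]; P=P[abs(P[:,2]-.002)<.01]; r=cv2.minAreaRect(P[:,:2].astype(np.float32)); print(r)
to((.58,.028,.40),(.58,.028,.308))
E
```

```text
[[205, 190], [208, 300], [129, 305], [129, 194]] [[0.6042 0.2337 0.012 ]
 [0.3647 0.2236 0.012 ]
 [0.3585 0.3919 0.012 ]
 [0.5996 0.4025 0.012 ]] [0.48172118 0.31293322 0.012     ]
((0.48265212774276733, 0.3170696198940277), (0.24507465958595276, 0.17738988995552063), 1.863276481628418)
t 1.1 pos [0.145  0.5305 0.4047] turn [ 0.     0.    -1.911] w 0.0859267891959269
(0.58, 0.028, 0.4) [-18.403 -12.335   0.158]
(0.58, 0.028, 0.308) [-18.403 -12.335   3.225]
```

```bash
python3 -m creep '0 0 -0.3 -1 -0.67 0 60; 0 0 -0.6 -2.5 -1.68 0 60; 0 0 -0.9 -3.8 -2.55 0 60; 0 0 -1.2 -5.1 -3.42 0 60; 0 0 -1.5 -6.4 -4.3 0 60; 0 0 -1.7 -7.7 -5.16 0 60; 0 0 -1.911 -9 -6.03 0 60; 0 0 -1.911 -10.3 -6.9 0 60; 0 0 -1.911 -11.6 -7.78 0 60; 0 0 -1.911 -12.9 -8.65 0 60; 0 0 -1.911 -14.2 -9.52 0 60; 0 0 -1.911 -15.5 -10.39 0 60' 40
python3 -c "
from h import *
to((.58,.028,.40),(.58,.028,.308))"
```

```text
time_s: 2.3
position: [0.5123, 0.1055, 0.4049]
tool_rot: [[-1.0, 0.0, 0.0], [0.0, 1.0, 0.0], [-0.0, 0.0, -1.0]]
ft_force: [0.9, 0.6, 0.3]
grip_width: 0.0601
gripper_force: 0.0
t 2.3 pos [0.5123 0.1055 0.4049] turn [ 0.     0.002 -0.002] w 0.06013667505278731
(0.58, 0.028, 0.4) [-2.256 -2.581  0.163]
(0.58, 0.028, 0.308) [-2.255 -2.582  3.23 ]
```

```bash
python3 -m creep '0 0 0 -0.7 -0.8 0 60; 0 0 0 -1.5 -1.7 0 60; 0 0 0 -2.1 -2.4 0 60; 0 0 0 -2.255 -2.58 0.1 60; 0 0 0 -2.255 -2.58 0.8 60; 0 0 0 -2.255 -2.58 1.6 60; 0 0 0 -2.255 -2.58 2.3 60; 0 0 0 -2.255 -2.58 2.8 60; 0 0 0 -2.255 -2.58 3.1 60; 0 0 0 -2.255 -2.58 3.23 60; 0 0 0 -2.255 -2.58 3.23 60' 40
python3 - <<'E'
from h import *
to((.58,.028,.308))
p=get_image("scene"); cv2.imwrite("pics/s1.png",cv2.resize(p["image"][90:270,220:400],None,fx=3.3,fy=3.3,interpolation=2))
E
```

```text
time_s: 3.4
position: [0.5789, 0.0301, 0.3079]
tool_rot: [[-1.0, -0.0, -0.0], [-0.0, 1.0, 0.0], [0.0, 0.0, -1.0]]
ft_force: [0.4, 0.0, -0.4]
grip_width: 0.0599
gripper_force: 0.0
t 3.4 pos [0.5789 0.0301 0.3079] turn [ 0.    -0.001  0.002] w 0.059934517125013194
(0.58, 0.028, 0.308) [-0.036 -0.071 -0.003]
```

View pics/s1.png

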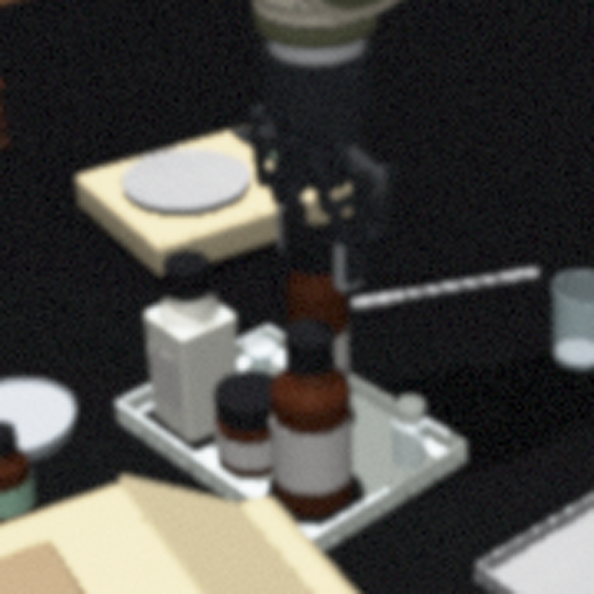

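The fingers straddle the slim bottle's cap at about (318,250) in this crop, and everything else is untouched.

```bash
python3 -m creep '0 0 0 0 0 0 45; 0 0 0 0 0 0 36; 0 0 0 0 0 0 30; 0 0 0 0 0 0 30; 0 0 0 0 0 0 30; 0 0 0 0 0 0 30; 0 0 0 0 0 0 30; 0 0 0 0 0 0 30' 40
python3 -c "
from h import *
to((.58,.028,.308),(.41,.3125,.4))"
```

```text
time_s: 4.25
position: [0.5792, 0.0296, 0.3086]
tool_rot: [[-1.0, 0.0, 0.002], [0.0, 1.0, -0.001], [-0.002, -0.001, -1.0]]
ft_force: [0.4, -1.8, 6.0]
grip_width: 0.033
gripper_force: 39.9
t 4.25 pos [0.5792 0.0296 0.3086] turn [-0.005  0.011 -0.001] w 0.03299418474620822
(0.58, 0.028, 0.308) [-0.028 -0.055  0.019]
(0.41, 0.3125, 0.4) [ 5.635  9.426 -3.064]
```

```bash
python3 -m creep '0 0 0 0 0 -0.1 30; 0 0 0 0 0 -0.3 30; 0 0 0 0 0 -0.7 30; 0 0 0 0 0 -1.2 30; 0 0 0 0 0 -1.7 30; 0 0 0 0 0 -2.3 30; 0 0 0 0.15 0.2 -2.7 30; 0 0 0 0.45 0.6 -3 30; 0 0 0 0.8 1.1 -3.1 30; 0 0 0 1.2 1.7 -3.1 30; 0 0 0 1.6 2.4 -3.1 30; 0 0 0 2 3.1 -3.1 30'
python3 -c "
from h import *
to((.41,.3125,.4))"
```

```text
time_s: 5.45
position: [0.5174, 0.1247, 0.4004]
tool_rot: [[-1.0, -0.001, -0.001], [-0.001, 1.0, 0.0], [0.001, 0.0, -1.0]]
ft_force: [0.4, 0.0, -1.8]
grip_width: 0.033
gripper_force: 40.0
t 5.45 pos [0.5174 0.1247 0.4004] turn [ 0.002 -0.01   0.005] w 0.0329514354601674
(0.41, 0.3125, 0.4) [3.574 6.263 0.021]
```

```bash
python3 -m creep '0 0 0 0.4 0.7 0 30; 0 0 0 0.8 1.4 0 30; 0 0 0 1.2 2.1 0 30; 0 0 0 1.6 2.8 0 30; 0 0 0 2 3.5 0 30; 0 0 0 2.4 4.2 0 30; 0 0 0 2.75 4.8 0 30; 0 0 0 3.05 5.35 0 30; 0 0 0 3.3 5.8 0 30; 0 0 0 3.48 6.1 0 30; 0 0 0 3.57 6.26 0 30; 0 0 0 3.57 6.26 0 30'
python3 - <<'E'
from h import *
to((.41,.3125,.4),(.41,.3125,.304))
p=get_image("top"); W=cloud(p)
p2=get_image("scene"); W2=cloud(p2)
a=p["image"][150:350,60:380]; cv2.imwrite("pics/t2.png",np.vstack([cv2.resize(a,(480,300)),cv2.resize(p2["image"][100:300,260:580],(480,300))]))
E
```

```text
time_s: 6.65
position: [0.4113, 0.3111, 0.4007]
tool_rot: [[-1.0, -0.001, -0.0], [-0.001, 1.0, -0.0], [0.0, -0.0, -1.0]]
ft_force: [0.6, 0.1, -2.2]
grip_width: 0.0329
gripper_force: 40.0
t 6.65 pos [0.4113 0.3111 0.4007] turn [-0.001 -0.003  0.008] w 0.03286522933355232
(0.41, 0.3125, 0.4) [0.043 0.047 0.023]
(0.41, 0.3125, 0.304) [0.041 0.047 3.223]
```

View pics/t2.png

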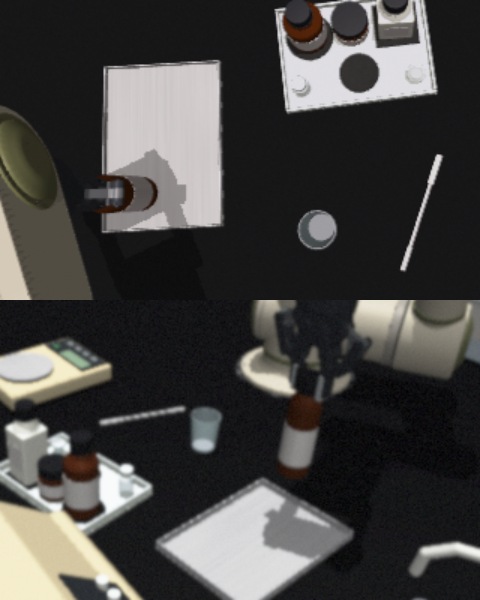

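Top: the slim bottle hangs over the near end of the steel tray, and its pad is visible and empty at (360,73) in the crop. In the lower view it may lean slightly, so I'll measure the lean.

```bash
cat >> h.py <<'E'
def lean(c,z0,z1,r=.05,names=("scene",)):
    for n in names:
        W=cloud(get_image(n)); m=(np.hypot(W[...,0]-c[0],W[...,1]-c[1])<r)
        for z in np.linspace(z0,z1,6):
            P=W[m&(abs(W[...,2]-z)<.008)]
            if len(P)>5: print(n,round(z,3),len(P),P.min(0)[:2].round(4),P.max(0)[:2].round(4),np.median(P,0)[:2].round(4))
E
python3 -c "
from h import *
lean((.41,.3125),.11,.20,.06,('scene','top'))"
```

```text
scene 0.11 125 [0.4029 0.2918] [0.4359 0.3322] [0.4289 0.3223]
scene 0.128 132 [0.4038 0.2933] [0.4363 0.3336] [0.4296 0.3221]
scene 0.146 139 [0.4008 0.2945] [0.4365 0.3338] [0.4295 0.3227]
scene 0.164 145 [0.4012 0.2932] [0.4366 0.3345] [0.4292 0.323 ]
scene 0.182 147 [0.401  0.2924] [0.4361 0.3347] [0.4295 0.3233]
scene 0.2 151 [0.4022 0.2916] [0.4355 0.3343] [0.4285 0.3232]
top 0.11 59 [0.3922 0.286 ] [0.4324 0.3025] [0.4128 0.2889]
top 0.128 68 [0.391  0.2853] [0.4339 0.3051] [0.4128 0.2887]
top 0.146 72 [0.3913 0.2854] [0.4335 0.3036] [0.412  0.2896]
top 0.164 79 [0.3918 0.2852] [0.435  0.3048] [0.4129 0.2892]
top 0.182 100 [0.3909 0.2862] [0.4346 0.3107] [0.4113 0.2902]
top 0.2 83 [0.3913 0.2866] [0.4341 0.3078] [0.4131 0.2897]
```

The bottle hangs vertical. The top camera reads about 3 mm low in y, and the scene camera agrees with the robot. Lowering now.

```bash
python3 -m creep '0 0 0 0 0.1 0.3 30; 0 0 0 0 0.15 0.9 30; 0 0 0 0 0.15 1.5 30; 0 0 0 0 0.15 2.1 30; 0 0 0 0 0.15 2.6 30; 0 0 0 0 0.15 2.9 30; 0 0 0 0 0.15 3.05 30; 0 0 0 0 0.15 3.12 30; 0 0 0 0 0.15 3.16 30; 0 0 0 0 0.15 3.19 30; 0 0 0 0 0.15 3.19 30'
```

```text
time_s: 7.95
position: [0.4119, 0.3152, 0.3054]
tool_rot: [[-1.0, -0.0, 0.001], [-0.0, 1.0, 0.0], [-0.001, 0.0, -1.0]]
ft_force: [-0.2, 0.3, -1.7]
grip_width: 0.033
gripper_force: 40.0
```

```bash
python3 -m creep '0 0 0 0 0 0.03 30; 0 0 0 0 0 0.06 30; 0 0 0 0 0 0.06 30'
```

```text
time_s: 8.25
position: [0.4121, 0.3152, 0.3045]
tool_rot: [[-1.0, -0.0, 0.002], [-0.0, 1.0, 0.001], [-0.002, 0.001, -1.0]]
ft_force: [-1.3, -1.5, 6.4]
grip_width: 0.0329
gripper_force: 40.8
```

Contact. Release slowly, rise, and compute the move to the round bottle.

```bash
python3 -m creep '0 0 0 0 0 0 36; 0 0 0 0 0 0 44; 0 0 0 0 0 0 54; 0 0 0 0 0 0 60; 0 0 0 0 0 0 60; 0 0 0 0 0 -0.4 60; 0 0 0 0 0 -1 60; 0 0 0 0 0 -1.8 60; 0 0 0 0 0 -2.4 60; 0 0 0 0 0 -2.6 60'
python3 - <<'E'
from h import *
to((.64,.102,.38),(.64,.102,.286))
W=cloud(get_image("scene")); print(circ(W,(.41,.316),.162,.05))
p=get_image("top"); W=cloud(p); print(circ(W,(.41,.316),.162,.05))
E
```

```text
time_s: 9.25
position: [0.4119, 0.3152, 0.383]
tool_rot: [[-1.0, -0.0, 0.003], [-0.0, 1.0, 0.001], [-0.003, 0.001, -1.0]]
ft_force: [0.9, -0.6, -0.8]
grip_width: 0.06
gripper_force: 0.0
t 9.25 pos [0.4119 0.3152 0.383 ] turn [0.009 0.02  0.001] w 0.05996126258084812
(0.64, 0.102, 0.38) [-7.601 -7.108  0.111]
(0.64, 0.102, 0.286) [-7.593 -7.112  3.244]
(145, array([0.4156, 0.3167, 0.1611]), array([0.4135, 0.3155]), array([0.0346, 0.0332]), array([0.4136, 0.314 ]), 0.0182)
(13, array([0.403 , 0.3141, 0.1611]), array([0.4092, 0.3163]), array([0.0239, 0.0239]), array([0.4101, 0.315 ]), 0.0155)
```

```bash
python3 -m creep '0 0 0 -0.6 -0.56 0 60; 0 0 0 -1.5 -1.4 0 60; 0 0 0 -2.5 -2.3 0 60; 0 0 0 -3.5 -3.25 0 60; 0 0 0 -4.5 -4.2 0 60; 0 0 0 -5.5 -5.15 0 60; 0 0 0 -6.4 -6 0 60; 0 0 0 -7.1 -6.6 0 60; 0 0 0 -7.5 -7 0 60; 0 0 0 -7.6 -7.11 0 60; 0 0 0 -7.6 -7.11 0 60'
python3 -c "
from h import *
to((.64,.102,.286))"
```

```text
time_s: 10.45
position: [0.64, 0.1017, 0.38]
tool_rot: [[-1.0, 0.001, -0.002], [0.001, 1.0, 0.0], [0.002, 0.0, -1.0]]
ft_force: [-0.6, 0.2, -0.0]
grip_width: 0.06
gripper_force: 0.0
t 10.45 pos [0.64   0.1017 0.38  ] turn [ 0.001 -0.015 -0.004] w 0.05996233078992772
(0.64, 0.102, 0.286) [-0.006  0.01   3.133]
```

```bash
python3 -m creep '0 0 0 0 0 0.6 60; 0 0 0 0 0 1.4 60; 0 0 0 0 0 2.2 60; 0 0 0 0 0 2.8 60; 0 0 0 0 0 3.08 60; 0 0 0 0 0 3.13 60; 0 0 0 0 0 3.13 45; 0 0 0 0 0 3.13 36; 0 0 0 0 0 3.13 30; 0 0 0 0 0 3.13 30; 0 0 0 0 0 3.13 30; 0 0 0 0 0 3.13 30' 40
python3 -c "
from h import *
to((.64,.102,.286))"
```

```text
time_s: 11.65
position: [0.6401, 0.1017, 0.2887]
tool_rot: [[-1.0, 0.0, 0.002], [0.0, 1.0, -0.0], [-0.002, -0.0, -1.0]]
ft_force: [-1.1, -2.4, 5.9]
grip_width: 0.0328
gripper_force: 40.0
t 11.65 pos [0.6401 0.1017 0.2887] turn [-0.003  0.017 -0.001] w 0.03276842578365245
(0.64, 0.102, 0.286) [0.003 0.012 0.089]
```

```bash
python3 -m creep '0 0 0 0 0 0 30; 0 0 0 0 0 0 30'; python3 -m creep '0 0 0 0 0 -0.1 30; 0 0 0 0 0 -0.3 30; 0 0 0 0 0 -0.7 30; 0 0 0 0 0 -1.2 30; 0 0 0 0 0 -1.8 30; 0 0 0 0 0 -2.3 30; 0 0 0 0.05 0.2 -2.7 30; 0 0 0 0.15 0.6 -2.9 30; 0 0 0 0.3 1.1 -3 30; 0 0 0 0.45 1.7 -3 30; 0 0 0 0.6 2.4 -3 30; 0 0 0 0.8 3.1 -3 30'
python3 -c "
from h import *
to((.557,.32,.38))"
```

```text
time_s: 11.85
position: [0.6401, 0.1016, 0.2886]
tool_rot: [[-1.0, 0.0, 0.002], [0.0, 1.0, -0.0], [-0.002, -0.0, -1.0]]
ft_force: [-0.3, -2.0, 6.2]
grip_width: 0.0325
gripper_force: 40.0
time_s: 13.05
position: [0.6152, 0.1971, 0.3766]
tool_rot: [[-1.0, -0.001, -0.002], [-0.001, 1.0, 0.0], [0.002, 0.0, -1.0]]
ft_force: [-0.4, -1.1, -2.1]
grip_width: 0.0336
gripper_force: 40.0
t 13.05 pos [0.6152 0.1971 0.3766] turn [ 0.001 -0.011  0.006] w 0.03357017350029459
(0.557, 0.32, 0.38) [ 1.937  4.099 -0.111]
```

```bash
python3 -m creep '0 0 0 0.3 0.6 0 30; 0 0 0 0.6 1.25 0 30; 0 0 0 0.9 1.9 0 30; 0 0 0 1.2 2.5 0 30; 0 0 0 1.45 3.05 0 30; 0 0 0 1.65 3.5 0 30; 0 0 0 1.8 3.85 0 30; 0 0 0 1.92 4.05 0 30; 0 0 0 1.937 4.1 0 30; 0 0 0 1.937 4.1 0 30'
python3 - <<'E'
from h import *
to((.557,.32,.286))
lean((.557,.32),.11,.17,.06,('scene','top'))
E
```

```text
time_s: 14.05
position: [0.5579, 0.3177, 0.3774]
tool_rot: [[-1.0, 0.0, 0.0], [0.0, 1.0, -0.0], [-0.0, -0.0, -1.0]]
ft_force: [0.5, -0.9, -1.8]
grip_width: 0.0325
gripper_force: 40.0
t 14.05 pos [0.5579 0.3177 0.3774] turn [-0.001  0.    -0.001] w 0.03250017768144119
(0.557, 0.32, 0.286) [0.032 0.078 3.046]
scene 0.11 176 [0.539  0.2962] [0.5869 0.3465] [0.5783 0.3344]
scene 0.122 175 [0.5422 0.3021] [0.5876 0.3465] [0.5777 0.335 ]
scene 0.134 188 [0.5405 0.2942] [0.5863 0.3468] [0.5785 0.3351]
scene 0.146 197 [0.5412 0.3002] [0.587  0.3473] [0.5786 0.3359]
scene 0.158 199 [0.5412 0.2963] [0.5869 0.3479] [0.5786 0.3352]
scene 0.17 206 [0.5397 0.2988] [0.5868 0.3479] [0.5789 0.3361]
top 0.11 78 [0.5298 0.2865] [0.5786 0.3162] [0.548  0.2912]
top 0.122 80 [0.5296 0.2871] [0.58   0.3175] [0.5468 0.2916]
top 0.134 88 [0.5295 0.2862] [0.5798 0.3208] [0.5471 0.2913]
top 0.146 91 [0.5293 0.2869] [0.58   0.3209] [0.5473 0.292 ]
top 0.158 100 [0.5294 0.287 ] [0.58   0.3219] [0.5473 0.2928]
top 0.17 117 [0.5301 0.287 ] [0.5808 0.3289] [0.5482 0.2926]
```

```bash
python3 -m creep '0 0 0 0 0 0.3 30; 0 0 0 0 0 0.9 30; 0 0 0 0 0 1.5 30; 0 0 0 0 0 2.1 30; 0 0 0 0 0 2.55 30; 0 0 0 0 0 2.8 30; 0 0 0 0 0 2.92 30; 0 0 0 0 0 2.97 30; 0 0 0 0 0 3 30; 0 0 0 0 0 3.03 30; 0 0 0 0 0 3.06 30; 0 0 0 0 0 3.06 30'
```

```text
time_s: 15.35
position: [0.5578, 0.3179, 0.2857]
tool_rot: [[-1.0, -0.0, 0.0], [-0.0, 1.0, 0.0], [-0.0, 0.0, -1.0]]
ft_force: [0.5, -0.2, -3.4]
grip_width: 0.0327
gripper_force: 40.0
```

```bash
python3 -m creep '0 0 0 0 0 0.02 30; 0 0 0 0 0 0.04 30; 0 0 0 0 0 0.04 30'
```

```text
time_s: 15.65
position: [0.5578, 0.3179, 0.2847]
tool_rot: [[-1.0, -0.0, 0.001], [-0.0, 1.0, 0.0], [-0.001, 0.0, -1.0]]
ft_force: [0.4, 0.6, -0.4]
grip_width: 0.033
gripper_force: 40.3
```

Just touching. Release and rise.

```bash
python3 -m creep '0 0 0 0 0 0.02 32; 0 0 0 0 0 0.02 36; 0 0 0 0 0 0.02 44; 0 0 0 0 0 0.02 54; 0 0 0 0 0 0.02 60; 0 0 0 0 0 0.02 60; 0 0 0 0 0 -0.4 60; 0 0 0 0 0 -1.2 60; 0 0 0 0 0 -2 60; 0 0 0 0 0 -2.7 60; 0 0 0 0 0 -3.1 60; 0 0 0 0 0 -3.2 60'
python3 -c "
from h import *
to((.656,-.0255,.38),(.656,-.0255,.288))
print(circ(cloud(get_image('scene')),(.558,.318),.14,.05))"
```

```text
time_s: 16.85
position: [0.5577, 0.3178, 0.3823]
tool_rot: [[-1.0, -0.0, 0.003], [-0.0, 1.0, 0.001], [-0.003, 0.001, -1.0]]
ft_force: [0.1, -0.0, 0.0]
grip_width: 0.0602
gripper_force: 0.0
t 16.85 pos [0.5577 0.3178 0.3823] turn [0.007 0.02  0.   ] w 0.06019968407009559
(0.656, -0.0255, 0.38) [ -3.276 -11.445   0.075]
(0.656, -0.0255, 0.288) [ -3.268 -11.448   3.141]
(172, array([0.5593, 0.3189, 0.1393]), array([0.5576, 0.3182]), array([0.0324, 0.0341]), array([0.5561, 0.3183]), 0.0186)
```

```bash
python3 -m creep '0 0 0 -0.2 -0.7 0 60; 0 0 0 -0.5 -1.8 0 60; 0 0 0 -0.9 -3.1 0 60; 0 0 0 -1.3 -4.5 0 60; 0 0 0 -1.7 -5.9 0 60; 0 0 0 -2.1 -7.3 0 60; 0 0 0 -2.5 -8.7 0 60; 0 0 0 -2.8 -9.9 0 60; 0 0 0 -3.1 -10.8 0 60; 0 0 0 -3.27 -11.3 0 60; 0 0 0 -3.27 -11.45 0.05 60; 0 0 0 -3.27 -11.45 0.05 60'
python3 -c "
from h import *
to((.656,-.0255,.288))"
```

```text
time_s: 18.1
position: [0.6558, -0.0253, 0.3781]
tool_rot: [[-1.0, -0.0, -0.002], [-0.0, 1.0, 0.001], [0.002, 0.001, -1.0]]
ft_force: [-0.8, 1.3, 0.0]
grip_width: 0.0599
gripper_force: 0.0
t 18.1 pos [ 0.6558 -0.0253  0.3781] turn [ 0.004 -0.011  0.001] w 0.059888267280689196
(0.656, -0.0255, 0.288) [-0.012 -0.009  3.003]
```

```bash
python3 -m creep '0 0 0 0 0 0.6 60; 0 0 0 0 0 1.4 60; 0 0 0 0 0 2.2 60; 0 0 0 0 0 2.7 60; 0 0 0 0 0 2.95 60; 0 0 0 0 0 3 60; 0 0 0 0 0 3 45; 0 0 0 0 0 3 36; 0 0 0 0 0 3 30; 0 0 0 0 0 3 30; 0 0 0 0 0 3 30; 0 0 0 0 0 3 30' 40
python3 -m creep '0 0 0 0 0 0 30; 0 0 0 0 0 0 30'
```

```text
time_s: 19.3
position: [0.656, -0.0259, 0.2901]
tool_rot: [[-1.0, 0.0, 0.002], [0.0, 1.0, -0.001], [-0.002, -0.001, -1.0]]
ft_force: [0.5, -2.6, 5.6]
grip_width: 0.033
gripper_force: 40.0
time_s: 19.5
position: [0.656, -0.0259, 0.2901]
tool_rot: [[-1.0, 0.0, 0.002], [0.0, 1.0, -0.001], [-0.002, -0.001, -1.0]]
ft_force: [-0.0, -2.3, 6.9]
grip_width: 0.0332
gripper_force: 40.0
```

```bash
python3 -m creep '0 0 0 0 0 -0.1 30; 0 0 0 0 0 -0.3 30; 0 0 0 0 0 -0.7 30; 0 0 0 0 0 -1.2 30; 0 0 0 0 0 -1.8 30; 0 0 0 0 0 -2.4 30; 0 0 0 0.2 0 -2.9 30; 0 0 0 0.55 0.1 -3.2 30; 0 0 0 1.1 0.4 -3.3 30; 0 0 0 1.7 0.8 -3.3 30; 0 0 0 2.3 1.3 -3.3 30; 0 0 0 2.9 1.8 -3.3 30'
python3 -c "
from h import *
to((.485,.317,.387))"
```

```text
time_s: 20.7
position: [0.5672, 0.029, 0.3879]
tool_rot: [[-1.0, 0.0, -0.001], [0.0, 1.0, 0.0], [0.001, 0.0, -1.0]]
ft_force: [0.5, 0.5, -3.5]
grip_width: 0.0328
gripper_force: 40.1
t 20.7 pos [0.5672 0.029  0.3879] turn [ 0.002 -0.007 -0.001] w 0.03282721439265945
(0.485, 0.317, 0.387) [2.742 9.599 0.036]
```

```bash
python3 -m creep '0 0 0 0.5 0.6 0 30; 0 0 0 1 1.3 0 30; 0 0 0 1.5 2.1 0 30; 0 0 0 1.9 2.9 0 30; 0 0 0 2.25 3.7 0 30; 0 0 0 2.5 4.5 0 30; 0 0 0 2.65 5.3 0 30; 0 0 0 2.74 6.1 0 30; 0 0 0 2.74 6.9 0 30; 0 0 0 2.74 7.6 0 30; 0 0 0 2.74 8.2 0 30; 0 0 0 2.74 8.7 0 30'
python3 -m creep '0 0 0 0 0.4 0 30; 0 0 0 0 0.7 0 30; 0 0 0 0 0.88 0 30; 0 0 0 0 0.9 0 30; 0 0 0 0 0.9 0 30'
python3 - <<'E'
from h import *
to((.485,.317,.2875))
lean((.485,.317),.12,.18,.045,('scene',))
p=get_image("scene"); cv2.imwrite("pics/s3.png",cv2.resize(p["image"][100:310,260:540],None,fx=2.5,fy=2.5))
E
```

```text
time_s: 21.9
position: [0.4858, 0.2902, 0.3879]
tool_rot: [[-1.0, -0.001, -0.001], [-0.001, 1.0, -0.0], [0.001, -0.0, -1.0]]
ft_force: [0.0, -0.5, -4.3]
grip_width: 0.033
gripper_force: 40.1
time_s: 22.4
position: [0.4868, 0.3161, 0.3879]
tool_rot: [[-1.0, 0.0, -0.0], [0.0, 1.0, -0.0], [0.0, -0.0, -1.0]]
ft_force: [-0.5, 0.1, -3.1]
grip_width: 0.0327
gripper_force: 40.1
t 22.4 pos [0.4868 0.3161 0.3879] turn [-0.002 -0.001 -0.001] w 0.03270440712520888
(0.485, 0.317, 0.2875) [0.058 0.03  3.346]
scene 0.12 199 [0.4603 0.2928] [0.5132 0.343 ] [0.509  0.3318]
scene 0.132 200 [0.4603 0.293 ] [0.5132 0.3428] [0.5092 0.3337]
scene 0.144 219 [0.461 0.293] [0.5139 0.3432] [0.5094 0.3339]
scene 0.156 219 [0.4633 0.2941] [0.5137 0.3433] [0.5094 0.3338]
scene 0.168 222 [0.4603 0.2941] [0.5137 0.3436] [0.5091 0.334 ]
scene 0.18 224 [0.4603 0.2947] [0.5137 0.3439] [0.5092 0.3338]
```

View pics/s3.png

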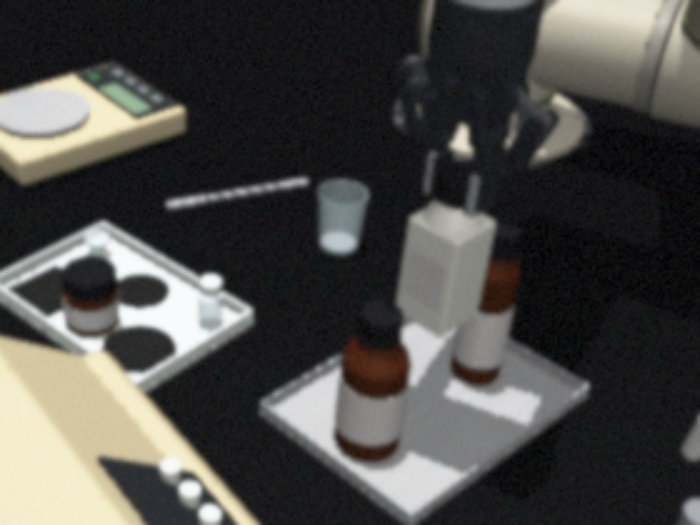

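The square bottle hangs upright between the two standing bottles (feet at about (370,440) and (478,370)), and the jar stands alone. Lowering.

```bash
python3 -m creep '0 0 0 0 0 0.3 30; 0 0 0 0 0 0.9 30; 0 0 0 0 0 1.6 30; 0 0 0 0 0 2.3 30; 0 0 0 0 0 2.8 30; 0 0 0 0 0 3.1 30; 0 0 0 0 0 3.25 30; 0 0 0 0 0 3.31 30; 0 0 0 0 0 3.34 30; 0 0 0 0 0 3.37 30; 0 0 0 0 0 3.4 30; 0 0 0 0 0 3.4 30'
```

```text
time_s: 23.7
position: [0.4867, 0.3164, 0.2862]
tool_rot: [[-1.0, -0.0, 0.001], [-0.0, 1.0, 0.0], [-0.001, 0.0, -1.0]]
ft_force: [-0.5, -0.3, -3.7]
grip_width: 0.0326
gripper_force: 40.2
```

```bash
python3 -m creep '0 0 0 0 0 0.02 30; 0 0 0 0 0 0.03 30; 0 0 0 0 0 0.03 30'
```

```text
time_s: 24.0
position: [0.4868, 0.3163, 0.2861]
tool_rot: [[-1.0, -0.0, 0.002], [-0.0, 1.0, 0.0], [-0.002, 0.0, -1.0]]
ft_force: [-2.0, -1.1, 6.4]
grip_width: 0.0326
gripper_force: 40.8
```

Contact. Release, rise, and aim at the jar.

```bash
python3 -m creep '0 0 0 0 0 0 33; 0 0 0 0 0 0 38; 0 0 0 0 0 0 46; 0 0 0 0 0 0 56; 0 0 0 0 0 0 60; 0 0 0 0 0 0 60; 0 0 0 0 0 -0.4 60; 0 0 0 0 0 -1.2 60; 0 0 0 0 0 -2 60; 0 0 0 0 0 -2.7 60; 0 0 0 0 0 -3.1 60; 0 0 0 0 0 -3.2 60'
python3 - <<'E'
from h import *
to((.6485,.039,.35),(.6485,.039,.205))
W=cloud(get_image('scene')); 
for c,z in [((.412,.315),.162),((.487,.316),.142),((.558,.318),.14),((.6485,.039),.066)]: print(circ(W,c,z,.04))
E
```

```text
time_s: 25.2
position: [0.4866, 0.3164, 0.3827]
tool_rot: [[-1.0, -0.0, 0.003], [-0.0, 1.0, 0.001], [-0.003, 0.001, -1.0]]
ft_force: [-1.0, -0.6, -0.1]
grip_width: 0.0601
gripper_force: 0.0
t 25.2 pos [0.4866 0.3164 0.3827] turn [0.007 0.019 0.001] w 0.06007886845479893
(0.6485, 0.039, 0.35) [-5.393 -9.247  1.095]
(0.6485, 0.039, 0.205) [-5.38  -9.252  5.929]
(122, array([0.4159, 0.3189, 0.1608]), array([0.4139, 0.3165]), array([0.0352, 0.0316]), array([0.4139, 0.3166]), 0.0177)
(159, array([0.4883, 0.3178, 0.1412]), array([0.4861, 0.3166]), array([0.0332, 0.0332]), array([0.4863, 0.3161]), 0.0173)
(178, array([0.5595, 0.319 , 0.1391]), array([0.557 , 0.3173]), array([0.0337, 0.0339]), array([0.5571, 0.3178]), 0.0176)
(263, array([0.6507, 0.0416, 0.0652]), array([0.6499, 0.0391]), array([0.0517, 0.0543]), array([0.648 , 0.0383]), 0.0283)
```

```bash
python3 -m creep '0 0 0 -0.4 -0.6 0 60; 0 0 0 -1 -1.6 0 60; 0 0 0 -1.7 -2.8 0 60; 0 0 0 -2.4 -4 0 60; 0 0 0 -3.1 -5.2 0 80; 0 0 0 -3.8 -6.4 0 85; 0 0 0 -4.4 -7.5 0.3 85; 0 0 0 -4.9 -8.4 0.7 85; 0 0 0 -5.3 -9 1 85; 0 0 0 -5.4 -9.25 1.1 85; 0 0 0 -5.4 -9.25 1.1 85'
python3 -c "
from h import *
to((.649,.039,.205))"
```

```text
time_s: 26.35
position: [0.6488, 0.0386, 0.347]
tool_rot: [[-1.0, 0.001, -0.002], [0.001, 1.0, 0.0], [0.002, 0.0, -1.0]]
ft_force: [-0.6, -0.0, 0.0]
grip_width: 0.085
gripper_force: 0.0
t 26.35 pos [0.6488 0.0386 0.347 ] turn [ 0.003 -0.014 -0.004] w 0.08502284722079159
(0.649, 0.039, 0.205) [-0.014  0.01   4.734]
```

```bash
python3 -m creep '0 0 0 0 0 0.6 85; 0 0 0 0 0 1.5 85; 0 0 0 0 0 2.5 85; 0 0 0 0 0 3.4 85; 0 0 0 0 0 4.1 85; 0 0 0 0 0 4.6 85; 0 0 0 0 0 4.73 85; 0 0 0 0 0 4.73 70; 0 0 0 0 0 4.73 60; 0 0 0 0 0 4.73 50; 0 0 0 0 0 4.73 50; 0 0 0 0 0 4.73 50' 40
python3 -m creep '0 0 0 0 0 0 50; 0 0 0 0 0 0 50; 0 0 0 0 0 0 50'
```

```text
time_s: 27.55
position: [0.6494, 0.0379, 0.2083]
tool_rot: [[-1.0, 0.0, 0.005], [0.0, 1.0, -0.003], [-0.005, -0.003, -1.0]]
ft_force: [0.9, -5.9, 5.4]
grip_width: 0.0522
gripper_force: 42.1
time_s: 27.85
position: [0.6494, 0.0379, 0.2083]
tool_rot: [[-1.0, 0.0, 0.005], [0.0, 1.0, -0.003], [-0.005, -0.003, -1.0]]
ft_force: [1.1, -6.6, 4.6]
grip_width: 0.0521
gripper_force: 42.1
```

```bash
python3 -m creep '0 0 0 0 0 -0.1 50; 0 0 0 0 0 -0.3 50; 0 0 0 0 0 -0.7 50; 0 0 0 0 0 -1.2 50; 0 0 0 0 0 -1.8 50; 0 0 0 0 0 -2.5 50; 0 0 0 0.1 -0.2 -3.1 50; 0 0 0 0.35 -0.7 -3.5 50; 0 0 0 0.65 -1.3 -3.7 50; 0 0 0 0.95 -2 -3.7 50; 0 0 0 1.3 -2.7 -3.7 50; 0 0 0 1.65 -3.4 -3.7 50'
python3 -c "
from h import *
to((.49,-.2965,.32))"
```

```text
time_s: 29.05
position: [0.5981, -0.0645, 0.3176]
tool_rot: [[-1.0, 0.0, -0.0], [0.0, 1.0, -0.0], [0.0, -0.0, -1.0]]
ft_force: [0.5, -0.1, -1.2]
grip_width: 0.0522
gripper_force: 43.1
t 29.05 pos [ 0.5981 -0.0645  0.3176] turn [-0.    -0.001 -0.001] w 0.05220223479427737
(0.49, -0.2965, 0.32) [ 3.603 -7.735 -0.078]
```

```bash
python3 -m creep '0 0 0 0.35 -0.75 0 50; 0 0 0 0.7 -1.5 0 50; 0 0 0 1.1 -2.4 0 50; 0 0 0 1.5 -3.2 0 50; 0 0 0 1.9 -4.1 0 50; 0 0 0 2.3 -4.9 0 50; 0 0 0 2.65 -5.7 0 50; 0 0 0 2.95 -6.4 0 50; 0 0 0 3.25 -7 0 50; 0 0 0 3.45 -7.4 0 50; 0 0 0 3.57 -7.65 0 50; 0 0 0 3.6 -7.73 0 50'
python3 -m creep '0 0 0 0 0 0 50; 0 0 0 0 0 0 50'
python3 - <<'E'
from h import *
to((.49,-.2965,.2565))
lean((.49,-.297),.12,.16,.04,('top','scene'))
p=get_image("top"); cv2.imwrite("pics/t4.png",cv2.resize(p["image"][130:330,340:560],None,fx=2.5,fy=2.5))
E
```

```text
time_s: 30.25
position: [0.4908, -0.2955, 0.3173]
tool_rot: [[-1.0, 0.001, 0.0], [0.001, 1.0, 0.0], [-0.0, 0.0, -1.0]]
ft_force: [-0.1, 0.1, -2.5]
grip_width: 0.0518
gripper_force: 43.1
time_s: 30.45
position: [0.4915, -0.2944, 0.3172]
tool_rot: [[-1.0, -0.001, 0.0], [-0.001, 1.0, 0.0], [-0.0, 0.0, -1.0]]
ft_force: [-1.3, 0.4, -2.0]
grip_width: 0.0521
gripper_force: 43.1
t 30.45 pos [ 0.4915 -0.2944  0.3172] turn [0.002 0.    0.006] w 0.05213108785211968
(0.49, -0.2965, 0.2565) [ 0.049 -0.069  2.022]
scene 0.12 77 [ 0.4669 -0.3043] [ 0.5174 -0.2627] [ 0.5032 -0.2714]
scene 0.128 90 [ 0.4674 -0.3022] [ 0.5207 -0.2615] [ 0.505  -0.2701]
scene 0.136 99 [ 0.4674 -0.3022] [ 0.5207 -0.2615] [ 0.5049 -0.271 ]
scene 0.144 90 [ 0.4733 -0.3079] [ 0.5198 -0.2572] [ 0.5048 -0.2724]
scene 0.152 65 [ 0.4853 -0.3079] [ 0.5171 -0.2572] [ 0.5082 -0.2755]
scene 0.16 64 [ 0.4889 -0.304 ] [ 0.5171 -0.2575] [ 0.5095 -0.276 ]
```

View pics/t4.png

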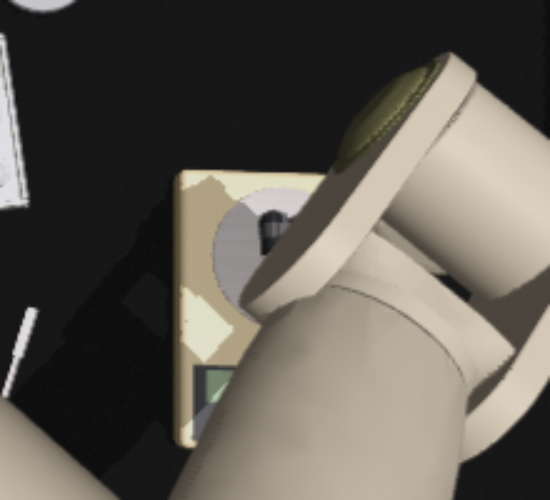

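The arm hides most of the pan in the top view (pan edge near (215,250) in the crop), but the robot pose puts the jar over the pan. Lowering.

```bash
python3 -m creep '0 0 0 0.02 -0.05 0.2 50; 0 0 0 0.03 -0.06 0.6 50; 0 0 0 0.03 -0.06 1.1 50; 0 0 0 0.03 -0.06 1.5 50; 0 0 0 0.03 -0.06 1.75 50; 0 0 0 0.03 -0.06 1.87 50; 0 0 0 0.03 -0.06 1.93 50; 0 0 0 0.03 -0.06 1.97 50; 0 0 0 0.03 -0.06 2 50; 0 0 0 0.03 -0.06 2 50'
```

```text
time_s: 31.6
position: [0.4903, -0.2969, 0.2573]
tool_rot: [[-1.0, -0.0, 0.0], [-0.0, 1.0, -0.0], [-0.0, -0.0, -1.0]]
ft_force: [-0.4, 0.3, -2.1]
grip_width: 0.052
gripper_force: 43.1
```

```bash
python3 -m creep '0 0 0 0 0 0.02 50; 0 0 0 0 0 0.04 50; 0 0 0 0 0 0.05 50; 0 0 0 0 0 0.05 50'
```

```text
time_s: 32.0
position: [0.4903, -0.2968, 0.2563]
tool_rot: [[-1.0, -0.0, 0.0], [-0.0, 1.0, -0.001], [-0.0, -0.001, -1.0]]
ft_force: [-2.0, 2.0, 5.1]
grip_width: 0.0521
gripper_force: 43.8
```

```bash
python3 -m creep '0 0 0 0 0 0 54; 0 0 0 0 0 0 60; 0 0 0 0 0 0 70; 0 0 0 0 0 0 80; 0 0 0 0 0 0 85; 0 0 0 0 0 0 85; 0 0 0 0 0 -0.3 85; 0 0 0 0 0 -1 85; 0 0 0 0 0 -1.9 85; 0 0 0 0 0 -2.8 85; 0 0 0 0 0 -3.6 85; 0 0 0 0 0 -4 85'
python3 -m creep '0 0 0 -0.5 0.8 0 60; 0 0 0 -1 1.8 0 60; 0 0 0 -1.5 3 0 60; 0 0 0 -1.8 4.2 0 60; 0 0 0 -1.8 5.5 0 60; 0 0 0 -1.8 6.8 0 60; 0 0 0 -1.5 8 0 60; 0 0 0 -1.2 9.2 0 60; 0 0 0 -0.8 10.4 0 60; 0 0 0 -0.4 11.6 0 60; 0 0 0 0 12.8 0 60; 0 0 0 0.5 14 0 60'
cat > see.py <<'E'
from h import *
np.set_printoptions(precision=4,suppress=True)
import sys
for n in ["top","scene"]:
    p=get_image(n); W=cloud(p); C=np.linalg.inv(p["view"])[:3,3]
    print(n,"jar",circ(W,(.49,-.297),.114,.04)); 
    def onz(u,v,z):
        b=world(p,u,v,1); return C+(b-C)*(z-C[2])/(b[2]-C[2])
    # dark pads
    for l,(x,y) in dict(slim=(.5805,.0295),round=(.640,.1017),square=(.656,-.0259)).items():
        q=p["view"]@np.array([x,y,.006,1]); K=p["intrinsics"]; u=int(K[0,2]+K[0,0]*q[0]/-q[2]); v=int(K[1,2]-K[1,1]*q[1]/-q[2])
        g=p["image"].max(-1); m=np.zeros((400,640),np.uint8); s=slice(v-21,v+22),slice(u-26,u+27); m[s]=(g[s]<95)*255
        _,lab=cv2.connectedComponents(m); mm=(lab==lab[v,u]).astype(np.uint8)
        c=cv2.findContours(mm,0,2)[0][0][:,0]; P=np.array([onz(a,b,.006)[:2] for a,b in c]).astype(np.float32)
        r=cv2.minAreaRect(P); print(n,l,(u,v),len(c),np.round(r[0],4),np.round(r[1],4),round(r[2],1), "dark",g[v,u])
    if len(sys.argv)>1: cv2.imwrite(f"pics/{n}_{sys.argv[1]}.png",cv2.resize(p["image"][100:300,200:500],None,fx=2.5,fy=2.5,interpolation=2))
E
python3 see.py a; python3 -c "
from h import *
to((.557,.3178,.38))"
```

```text
time_s: 33.2
position: [0.4903, -0.2967, 0.3784]
tool_rot: [[-1.0, -0.0, 0.003], [-0.0, 1.0, -0.003], [-0.003, -0.003, -1.0]]
ft_force: [0.1, -0.1, -0.2]
grip_width: 0.085
gripper_force: 0.0
time_s: 34.4
position: [0.4747, 0.1245, 0.3755]
tool_rot: [[-1.0, 0.0, -0.0], [0.0, 1.0, 0.0], [0.0, 0.0, -1.0]]
ft_force: [0.2, 0.1, -0.6]
grip_width: 0.0597
gripper_force: 0.0
top jar (581, array([ 0.4902, -0.2958,  0.1135]), array([ 0.4908, -0.2965]), array([0.0517, 0.0513]), array([ 0.4909, -0.2966]), 0.0267)
top slim (297, 198) 37 [0.5807 0.0254] [0.0535 0.0566] 88.7 dark 51
top round (264, 173) 44 [0.6375 0.0985] [0.0677 0.0668] 88.5 dark 53
top square (321, 164) 28 [ 0.6539 -0.031 ] [0.0648 0.0641] 5.0 dark 50
scene jar (126, array([ 0.4927, -0.2892,  0.1133]), array([ 0.4908, -0.2941]), array([0.0519, 0.0571]), array([ 0.4921, -0.2939]), 0.0296)
scene slim (316, 215) 20 [0.5816 0.0297] [0.0427 0.0509] 51.9 dark 43
scene round (314, 239) 36 [0.6353 0.1011] [0.0588 0.0576] 86.3 dark 47
scene square (279, 216) 48 [ 0.653  -0.0271] [0.0556 0.0584] 5.4 dark 47
t 34.5 pos [0.4735 0.1262 0.3756] turn [ 0.006 -0.008  0.031] w 0.06025645501848155
(0.557, 0.3178, 0.38) [-2.812  6.373 -0.144]
```

View pics/top_a.png

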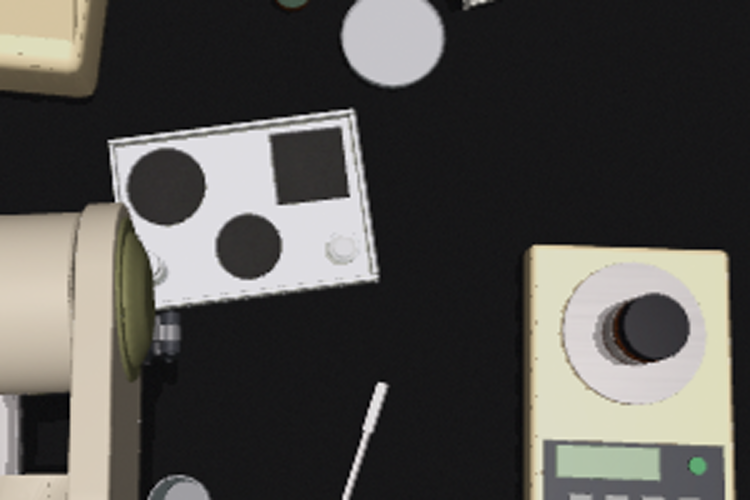

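The jar stands on the pan (cap at about (655,327), pan centre (634,333), the shift being parallax). All three pads are clear: round (166,186), square (310,166), slim (249,246). Next I fetch the round bottle.

```bash
python3 -m creep '0 0 0 -0.3 0.6 -0.1 60; 0 0 0 -0.8 1.7 -0.1 60; 0 0 0 -1.3 2.9 -0.15 60; 0 0 0 -1.8 4.1 -0.15 60; 0 0 0 -2.3 5.2 -0.15 60; 0 0 0 -2.65 5.95 -0.15 60; 0 0 0 -2.79 6.3 -0.15 60; 0 0 0 -2.81 6.37 -0.15 60; 0 0 0 -2.81 6.37 -0.15 60; 0 0 0 -2.81 6.37 -0.15 60'
python3 -c "
from h import *
to((.5575,.3178,.285))"
```

```text
time_s: 35.5
position: [0.5595, 0.3132, 0.3804]
tool_rot: [[-1.0, 0.001, -0.0], [0.001, 1.0, -0.0], [0.0, -0.0, -1.0]]
ft_force: [0.6, -0.9, -0.4]
grip_width: 0.0601
gripper_force: 0.0
t 35.5 pos [0.5595 0.3132 0.3804] turn [-0.002 -0.    -0.008] w 0.06006300501516117
(0.5575, 0.3178, 0.285) [0.067 0.155 3.179]
```

```bash
python3 -m creep '0 0 0 0.067 0.155 0.2 60; 0 0 0 0.067 0.155 0.9 60; 0 0 0 0.067 0.155 1.7 60; 0 0 0 0.067 0.155 2.5 60; 0 0 0 0.067 0.155 3 60; 0 0 0 0.067 0.155 3.18 60; 0 0 0 0.067 0.155 3.18 45; 0 0 0 0.067 0.155 3.18 36; 0 0 0 0.067 0.155 3.18 30; 0 0 0 0.067 0.155 3.18 30; 0 0 0 0.067 0.155 3.18 30; 0 0 0 0.067 0.155 3.18 30' 40
python3 -m creep '0 0 0 0 0 0 30; 0 0 0 0 0 0 30'
```

```text
time_s: 36.7
position: [0.5577, 0.3188, 0.2858]
tool_rot: [[-1.0, 0.0, 0.002], [0.0, 1.0, 0.0], [-0.002, 0.0, -1.0]]
ft_force: [-0.5, -1.3, 6.0]
grip_width: 0.033
gripper_force: 40.2
time_s: 36.9
position: [0.5578, 0.3188, 0.2858]
tool_rot: [[-1.0, 0.0, 0.002], [0.0, 1.0, 0.0], [-0.002, 0.0, -1.0]]
ft_force: [-0.7, -1.8, 6.8]
grip_width: 0.0329
gripper_force: 40.2
```

```bash
python3 -m creep '0 0 0 0 0 -0.1 30; 0 0 0 0 0 -0.3 30; 0 0 0 0 0 -0.7 30; 0 0 0 0 0 -1.2 30; 0 0 0 0 0 -1.8 30; 0 0 0 0 0 -2.3 30; 0 0 0 -0.1 -0.2 -2.7 30; 0 0 0 -0.25 -0.6 -2.9 30; 0 0 0 -0.45 -1.1 -3 30; 0 0 0 -0.65 -1.7 -3 30; 0 0 0 -0.9 -2.4 -3 30; 0 0 0 -1.15 -3.1 -3 30'
python3 -c "
from h import *
to((.638,.102,.376))"
```

```text
time_s: 38.1
position: [0.5927, 0.2238, 0.374]
tool_rot: [[-1.0, 0.001, -0.001], [0.001, 1.0, -0.001], [0.001, -0.001, -1.0]]
ft_force: [-0.2, 0.2, -2.6]
grip_width: 0.0327
gripper_force: 40.0
t 38.1 pos [0.5927 0.2238 0.374 ] turn [-0.004 -0.01  -0.006] w 0.0327356338265575
(0.638, 0.102, 0.376) [-1.513 -4.057 -0.065]
```

```bash
python3 -m creep '0 0 0 -0.25 -0.65 0 30; 0 0 0 -0.5 -1.3 0 30; 0 0 0 -0.75 -1.95 0 30; 0 0 0 -0.95 -2.55 0 30; 0 0 0 -1.13 -3.05 0 30; 0 0 0 -1.28 -3.45 0 30; 0 0 0 -1.4 -3.75 0 30; 0 0 0 -1.47 -3.95 0 30; 0 0 0 -1.51 -4.05 0 30; 0 0 0 -1.51 -4.05 0 30; 0 0 0 -1.51 -4.05 0 30'
python3 -c "
from h import *
to((.638,.102,.290))
lean((.638,.102),.11,.17,.06,('scene','top'))"
```

```text
time_s: 39.2
position: [0.6373, 0.1049, 0.3747]
tool_rot: [[-1.0, -0.001, -0.0], [-0.001, 1.0, 0.0], [0.0, 0.0, -1.0]]
ft_force: [0.5, -0.6, -2.7]
grip_width: 0.033
gripper_force: 40.0
t 39.2 pos [0.6373 0.1049 0.3747] turn [ 0.001 -0.001  0.005] w 0.032997045718460606
(0.638, 0.102, 0.29) [-0.025 -0.097  2.824]
scene 0.11 138 [0.6178 0.095 ] [0.6643 0.1334] [0.6521 0.1263]
scene 0.122 144 [0.6178 0.0949] [0.6649 0.1345] [0.6518 0.127 ]
scene 0.134 156 [0.619  0.0893] [0.6645 0.1353] [0.6538 0.1261]
scene 0.146 154 [0.6191 0.091 ] [0.665  0.1353] [0.6524 0.1276]
scene 0.158 166 [0.6186 0.0926] [0.6652 0.1349] [0.653  0.1273]
scene 0.17 165 [0.6184 0.091 ] [0.6651 0.1357] [0.6525 0.1271]
top 0.11 16 [0.619  0.0749] [0.6397 0.0811] [0.6278 0.0769]
top 0.122 15 [0.6202 0.0748] [0.6414 0.0798] [0.6286 0.0759]
top 0.134 15 [0.623  0.0752] [0.6448 0.0783] [0.6297 0.076 ]
top 0.146 7 [0.6262 0.0752] [0.6386 0.0771] [0.6297 0.076 ]
```

```bash
python3 -m creep '0 0 0 -0.02 -0.05 0.3 30; 0 0 0 -0.025 -0.09 0.9 30; 0 0 0 -0.025 -0.09 1.5 30; 0 0 0 -0.025 -0.09 2.05 30; 0 0 0 -0.025 -0.09 2.4 30; 0 0 0 -0.025 -0.09 2.6 30; 0 0 0 -0.025 -0.09 2.7 30; 0 0 0 -0.025 -0.09 2.75 30; 0 0 0 -0.025 -0.09 2.78 30; 0 0 0 -0.025 -0.09 2.8 30; 0 0 0 -0.025 -0.09 2.8 30'
```

```text
time_s: 40.4
position: [0.6382, 0.1017, 0.291]
tool_rot: [[-1.0, -0.0, 0.001], [-0.0, 1.0, -0.0], [-0.001, -0.0, -1.0]]
ft_force: [0.7, -0.6, -2.2]
grip_width: 0.0327
gripper_force: 40.0
```

```bash
python3 -m creep '0 0 0 0 0 0.02 30; 0 0 0 0 0 0.04 30; 0 0 0 0 0 0.04 30; 0 0 0 0 0 0.04 30'
```

```text
time_s: 40.8
position: [0.6382, 0.1017, 0.2899]
tool_rot: [[-1.0, -0.0, 0.001], [-0.0, 1.0, -0.0], [-0.001, -0.0, -1.0]]
ft_force: [-0.4, -0.3, 1.9]
grip_width: 0.033
gripper_force: 40.2
```

Contact. Release, rise and fetch the square bottle at (.4868,.3164).

```bash
python3 -m creep '0 0 0 0 0 0 33; 0 0 0 0 0 0 38; 0 0 0 0 0 0 46; 0 0 0 0 0 0 56; 0 0 0 0 0 0 60; 0 0 0 0 0 0 60; 0 0 0 0 0 -0.4 60; 0 0 0 0 0 -1.2 60; 0 0 0 0 0 -2 60; 0 0 0 0 0 -2.7 60; 0 0 0 0 0 -3 60; 0 0 0 0 0 -3.1 60'
python3 -c "
from h import *
to((.4868,.3164,.385))"
```

```text
time_s: 42.0
position: [0.638, 0.1017, 0.3838]
tool_rot: [[-1.0, -0.0, 0.002], [-0.0, 1.0, -0.0], [-0.002, -0.0, -1.0]]
ft_force: [-0.1, -0.6, -0.1]
grip_width: 0.0601
gripper_force: 0.0
t 42.0 pos [0.638  0.1017 0.3838] turn [-0.     0.015  0.001] w 0.06009514105590763
(0.4868, 0.3164, 0.385) [ 5.04   7.156 -0.049]
```

```bash
python3 -m creep '0 0 0 0.4 0.56 0 60; 0 0 0 1 1.4 0 60; 0 0 0 1.7 2.4 0 60; 0 0 0 2.4 3.4 0 60; 0 0 0 3.1 4.4 0 60; 0 0 0 3.8 5.4 0 60; 0 0 0 4.4 6.3 0 60; 0 0 0 4.85 6.9 0 60; 0 0 0 5.02 7.13 0 60; 0 0 0 5.04 7.156 0 60; 0 0 0 5.04 7.156 0 60; 0 0 0 5.04 7.156 0 60'
python3 -c "
from h import *
to((.4868,.3164,.286))"
```

```text
time_s: 43.2
position: [0.4876, 0.3156, 0.3823]
tool_rot: [[-1.0, 0.001, -0.0], [0.001, 1.0, -0.0], [0.0, -0.0, -1.0]]
ft_force: [-0.2, 0.1, -0.1]
grip_width: 0.06
gripper_force: 0.0
t 43.2 pos [0.4876 0.3156 0.3823] turn [-0.002 -0.002 -0.009] w 0.05996905962085285
(0.4868, 0.3164, 0.286) [0.024 0.027 3.209]
```

```bash
python3 -m creep '0 0 0 0.02 0.03 0.4 60; 0 0 0 0.02 0.03 1.1 60; 0 0 0 0.02 0.03 1.9 60; 0 0 0 0.02 0.03 2.6 60; 0 0 0 0.02 0.03 3.05 60; 0 0 0 0.02 0.03 3.2 60; 0 0 0 0.02 0.03 3.2 45; 0 0 0 0.02 0.03 3.2 36; 0 0 0 0.02 0.03 3.2 30; 0 0 0 0.02 0.03 3.2 30; 0 0 0 0.02 0.03 3.2 30; 0 0 0 0.02 0.03 3.2 30' 40
python3 -m creep '0 0 0 0 0 0 30; 0 0 0 0 0 0 30'
```

```text
time_s: 44.4
position: [0.4865, 0.3172, 0.2872]
tool_rot: [[-1.0, -0.0, 0.001], [-0.0, 1.0, 0.0], [-0.001, 0.0, -1.0]]
ft_force: [0.3, -2.6, 5.6]
grip_width: 0.0327
gripper_force: 40.8
time_s: 44.6
position: [0.4865, 0.3172, 0.2872]
tool_rot: [[-1.0, 0.0, 0.001], [0.0, 1.0, 0.0], [-0.001, 0.0, -1.0]]
ft_force: [0.8, -2.1, 5.5]
grip_width: 0.0328
gripper_force: 40.8
```

```bash
python3 -m creep '0 0 0 0 0 -0.1 30; 0 0 0 0 0 -0.3 30; 0 0 0 0 0 -0.7 30; 0 0 0 0 0 -1.2 30; 0 0 0 0 0 -1.8 30; 0 0 0 0 0 -2.4 30; 0 0 0 0 -0.2 -2.9 30; 0 0 0 0 -0.6 -3.2 30; 0 0 0 0 -1.2 -3.3 30; 0 0 0 0 -1.9 -3.3 30; 0 0 0 -0.1 -2.7 -3.3 30; 0 0 0 -0.2 -3.5 -3.3 30'
python3 -m creep '0 0 0 -0.1 -0.8 0 30; 0 0 0 -0.3 -1.6 0 30; 0 0 0 -0.5 -2.4 0 30; 0 0 0 -0.7 -3.2 0 30; 0 0 0 -1 -4 0 30; 0 0 0 -1.4 -4.7 0 30; 0 0 0 -1.9 -5.4 0 30; 0 0 0 -2.4 -6 0 30; 0 0 0 -2.9 -6.5 0 30; 0 0 0 -3.4 -6.9 0 30; 0 0 0 -3.9 -7.2 0 30; 0 0 0 -4.3 -7.5 0 30'
python3 -c "
from h import *
to((.655,-.027,.387))"
```

```text
time_s: 45.8
position: [0.4921, 0.211, 0.3857]
tool_rot: [[-1.0, -0.0, -0.0], [-0.0, 1.0, -0.0], [0.0, -0.0, -1.0]]
ft_force: [0.1, 0.1, -2.4]
grip_width: 0.0326
gripper_force: 40.1
time_s: 47.0
position: [0.6217, -0.0138, 0.3854]
tool_rot: [[-1.0, 0.001, -0.001], [0.001, 1.0, 0.0], [0.001, 0.0, -1.0]]
ft_force: [-0.0, 0.5, -3.1]
grip_width: 0.0329
gripper_force: 40.2
t 47.0 pos [ 0.6217 -0.0138  0.3854] turn [ 0.002 -0.005 -0.004] w 0.0329254823859828
(0.655, -0.027, 0.387) [-1.11  -0.439 -0.053]
```

```bash
python3 -m creep '0 0 0 -0.35 -0.15 0 30; 0 0 0 -0.65 -0.25 0 30; 0 0 0 -0.9 -0.35 0 30; 0 0 0 -1.05 -0.42 0 30; 0 0 0 -1.1 -0.44 0 30; 0 0 0 -1.1 -0.44 0 30'
python3 -c "
from h import *
to((.655,-.027,.2925))
lean((.655,-.027),.12,.18,.06,('scene','top'))"
```

```text
time_s: 47.6
position: [0.6543, -0.026, 0.3855]
tool_rot: [[-1.0, -0.0, -0.0], [-0.0, 1.0, 0.0], [0.0, 0.0, -1.0]]
ft_force: [0.7, -0.4, -3.2]
grip_width: 0.0332
gripper_force: 40.2
t 47.6 pos [ 0.6543 -0.026   0.3855] turn [ 0.    -0.002  0.   ] w 0.03315665441720314
(0.655, -0.027, 0.2925) [-0.025 -0.035  3.099]
scene 0.12 154 [ 0.6286 -0.0508] [0.6794 0.0023] [ 0.666  -0.0026]
scene 0.132 155 [ 0.627  -0.0471] [0.6799 0.0023] [ 0.6668 -0.0023]
scene 0.144 159 [ 0.6274 -0.048 ] [0.6796 0.0023] [ 0.666  -0.0024]
scene 0.156 160 [ 0.6301 -0.048 ] [0.6796 0.0033] [ 0.6676 -0.002 ]
scene 0.168 164 [ 0.6305 -0.0434] [0.6797 0.0023] [ 0.669  -0.0019]
scene 0.18 168 [ 0.6288 -0.0485] [0.6797 0.003 ] [ 0.6677 -0.0015]
```

```bash
python3 -m creep '0 0 0 -0.02 -0.03 0.3 30; 0 0 0 -0.02 -0.03 0.9 30; 0 0 0 -0.02 -0.03 1.6 30; 0 0 0 -0.02 -0.03 2.2 30; 0 0 0 -0.02 -0.03 2.65 30; 0 0 0 -0.02 -0.03 2.9 30; 0 0 0 -0.02 -0.03 3.01 30; 0 0 0 -0.02 -0.03 3.05 30; 0 0 0 -0.02 -0.03 3.08 30; 0 0 0 -0.02 -0.03 3.11 30; 0 0 0 -0.02 -0.03 3.11 30'
```

```text
time_s: 48.8
position: [0.655, -0.0268, 0.2926]
tool_rot: [[-1.0, -0.0, 0.001], [-0.0, 1.0, -0.0], [-0.001, -0.0, -1.0]]
ft_force: [1.1, -0.8, -2.7]
grip_width: 0.0327
gripper_force: 40.2
```

```bash
python3 -m creep '0 0 0 0 0 0.02 30; 0 0 0 0 0 0.04 30; 0 0 0 0 0 0.04 30; 0 0 0 0 0 0.04 30'
```

```text
time_s: 49.2
position: [0.655, -0.0268, 0.2913]
tool_rot: [[-1.0, -0.0, 0.0], [-0.0, 1.0, -0.0], [-0.0, -0.0, -1.0]]
ft_force: [-0.6, -0.6, -2.2]
grip_width: 0.0331
gripper_force: 40.4
```

```bash
python3 -m creep '0 0 0 0 0 0.02 30; 0 0 0 0 0 0.02 30; 0 0 0 0 0 0.02 33; 0 0 0 0 0 0.02 38; 0 0 0 0 0 0.02 46; 0 0 0 0 0 0.02 56; 0 0 0 0 0 0.02 60; 0 0 0 0 0 0.02 60; 0 0 0 0 0 -0.4 60; 0 0 0 0 0 -1.2 60; 0 0 0 0 0 -2.1 60; 0 0 0 0 0 -3 60'
python3 -c "
from h import *
to((.412,.3155,.395))"
```

```text
time_s: 50.4
position: [0.6548, -0.0268, 0.3831]
tool_rot: [[-1.0, -0.0, 0.001], [-0.0, 1.0, -0.0], [-0.001, -0.0, -1.0]]
ft_force: [0.3, -0.4, 0.2]
grip_width: 0.0601
gripper_force: 0.0
t 50.4 pos [ 0.6548 -0.0268  0.3831] turn [-0.001  0.005  0.   ] w 0.060062342628113274
(0.412, 0.3155, 0.395) [ 8.092 11.409 -0.405]
```

```bash
python3 -m creep '0 0 0 0.4 0.56 -0.1 60; 0 0 0 1.1 1.55 -0.2 60; 0 0 0 1.9 2.7 -0.3 60; 0 0 0 2.7 3.85 -0.4 60; 0 0 0 3.5 5 -0.4 60; 0 0 0 4.3 6.1 -0.4 60; 0 0 0 5.1 7.2 -0.4 60; 0 0 0 5.9 8.3 -0.4 60; 0 0 0 6.7 9.4 -0.4 60; 0 0 0 7.4 10.4 -0.4 60; 0 0 0 7.9 11.1 -0.4 60; 0 0 0 8.09 11.4 -0.4 60'
python3 -m creep '0 0 0 0 0 0 60; 0 0 0 0 0 0 60'
python3 -c "
from h import *
to((.412,.3153,.3048))"
```

```text
time_s: 51.6
position: [0.4107, 0.3166, 0.3941]
tool_rot: [[-1.0, -0.002, 0.001], [-0.002, 1.0, 0.001], [-0.001, 0.001, -1.0]]
ft_force: [0.2, -0.4, -0.1]
grip_width: 0.0599
gripper_force: 0.0
time_s: 51.8
position: [0.4128, 0.3146, 0.3933]
tool_rot: [[-1.0, 0.0, 0.001], [0.0, 1.0, -0.0], [-0.001, -0.0, -1.0]]
ft_force: [-0.1, 0.3, 0.6]
grip_width: 0.0602
gripper_force: 0.0
t 51.8 pos [0.4128 0.3146 0.3933] turn [-0.001  0.004 -0.003] w 0.06022646973526964
(0.412, 0.3153, 0.3048) [0.028 0.023 2.95 ]
```

```bash
python3 -m creep '0 0 0 0.02 0.02 0.4 60; 0 0 0 0.02 0.02 1.1 60; 0 0 0 0.02 0.02 1.8 60; 0 0 0 0.02 0.02 2.4 60; 0 0 0 0.02 0.02 2.8 60; 0 0 0 0.02 0.02 2.95 60; 0 0 0 0.02 0.02 2.95 45; 0 0 0 0.02 0.02 2.95 36; 0 0 0 0.02 0.02 2.95 30; 0 0 0 0.02 0.02 2.95 30; 0 0 0 0.02 0.02 2.95 30; 0 0 0 0.02 0.02 2.95 30' 40
python3 -m creep '0 0 0 0 0 0 30; 0 0 0 0 0 0 30'
```

```text
time_s: 53.0
position: [0.4118, 0.3157, 0.3053]
tool_rot: [[-1.0, -0.0, 0.002], [-0.0, 1.0, -0.0], [-0.002, -0.0, -1.0]]
ft_force: [0.3, -2.6, 6.6]
grip_width: 0.0329
gripper_force: 40.3
time_s: 53.2
position: [0.4118, 0.3157, 0.3053]
tool_rot: [[-1.0, -0.0, 0.002], [-0.0, 1.0, -0.0], [-0.002, -0.0, -1.0]]
ft_force: [0.3, -2.5, 5.2]
grip_width: 0.0329
gripper_force: 40.3
```

```bash
python3 -m creep '0 0 0 0 0 -0.1 30; 0 0 0 0 0 -0.3 30; 0 0 0 0 0 -0.7 30; 0 0 0 0 0 -1.2 30; 0 0 0 0 0 -1.8 30; 0 0 0 0 0 -2.4 30; 0 0 0 -0.1 -0.2 -2.9 30; 0 0 0 -0.35 -0.6 -3.2 30; 0 0 0 -0.65 -1.1 -3.3 30; 0 0 0 -1 -1.7 -3.3 30; 0 0 0 -1.4 -2.4 -3.3 30; 0 0 0 -1.8 -3.1 -3.3 30'
python3 -m creep '0 0 0 -0.4 -0.7 0 30; 0 0 0 -0.8 -1.4 0 30; 0 0 0 -1.2 -2.1 0 30; 0 0 0 -1.6 -2.8 0 30; 0 0 0 -2 -3.4 0 30; 0 0 0 -2.4 -4.1 0 30; 0 0 0 -2.75 -4.7 0 30; 0 0 0 -3.05 -5.25 0 30; 0 0 0 -3.3 -5.7 0 30; 0 0 0 -3.5 -6 0 30; 0 0 0 -3.6 -6.2 0 30; 0 0 0 -3.6 -6.2 0 30'
python3 -c "
from h import *
to((.5805,.029,.3105))"
```

```text
time_s: 54.4
position: [0.4662, 0.2214, 0.4033]
tool_rot: [[-1.0, 0.0, -0.001], [0.0, 1.0, -0.0], [0.001, -0.0, -1.0]]
ft_force: [1.4, -0.2, -2.9]
grip_width: 0.0329
gripper_force: 40.0
time_s: 55.6
position: [0.5739, 0.0364, 0.4034]
tool_rot: [[-1.0, 0.0, -0.0], [0.0, 1.0, 0.0], [0.0, 0.0, -1.0]]
ft_force: [-0.6, 0.7, -2.2]
grip_width: 0.0327
gripper_force: 40.0
t 55.6 pos [0.5739 0.0364 0.4034] turn [ 0.    -0.002 -0.003] w 0.03274737867055036
(0.5805, 0.029, 0.3105) [-0.222 -0.246  3.096]
```

```bash
python3 -m creep '0 0 0 -0.1 -0.1 0 30; 0 0 0 -0.2 -0.22 0.2 30; 0 0 0 -0.21 -0.24 0.8 30; 0 0 0 -0.21 -0.24 1.5 30; 0 0 0 -0.21 -0.24 2.1 30; 0 0 0 -0.21 -0.24 2.6 30; 0 0 0 -0.21 -0.24 2.85 30; 0 0 0 -0.21 -0.24 2.98 30; 0 0 0 -0.21 -0.24 3.04 30; 0 0 0 -0.21 -0.24 3.07 30; 0 0 0 -0.21 -0.24 3.09 30; 0 0 0 -0.21 -0.24 3.09 30'
```

```text
time_s: 56.8
position: [0.58, 0.0296, 0.3112]
tool_rot: [[-1.0, 0.0, 0.001], [0.0, 1.0, -0.0], [-0.001, -0.0, -1.0]]
ft_force: [-0.3, 0.4, -1.9]
grip_width: 0.0329
gripper_force: 40.0
```

```bash
python3 -m creep '0 0 0 0 0 0.02 30; 0 0 0 0 0 0.04 30; 0 0 0 0 0 0.04 30; 0 0 0 0 0 0.04 30'
```

```text
time_s: 57.2
position: [0.58, 0.0296, 0.3096]
tool_rot: [[-1.0, -0.0, 0.0], [-0.0, 1.0, -0.0], [-0.0, -0.0, -1.0]]
ft_force: [-0.9, 0.3, -1.2]
grip_width: 0.0326
gripper_force: 40.0
```

Nearly there. Lower another 0.6 mm, release and retreat.

```bash
python3 -m creep '0 0 0 0 0 0.02 30; 0 0 0 0 0 0.02 30; 0 0 0 0 0 0.02 33; 0 0 0 0 0 0.02 38; 0 0 0 0 0 0.02 46; 0 0 0 0 0 0.02 56; 0 0 0 0 0 0.02 60; 0 0 0 0 0 0.02 60; 0 0 0 0 0 -0.4 60; 0 0 0 0 0 -1.2 60; 0 0 0 0 0 -2.1 60; 0 0 0 0 0 -3 60'
python3 -m creep '0 0 0 0.5 0.6 0 60; 0 0 0 1.2 1.6 0 60; 0 0 0 2 2.8 0 60; 0 0 0 2.8 4 0 60; 0 0 0 3.6 5.2 0 60; 0 0 0 4.4 6.4 0 60; 0 0 0 5 7.4 0 60; 0 0 0 5.4 8.2 0 60; 0 0 0 5.6 8.7 0 60; 0 0 0 5.6 8.8 0 60; 0 0 0 5.6 8.8 0 60'
python3 - <<'E'
from h import *
for n in ["top","scene"]:
    p=get_image(n); W=cloud(p)
    for l,c,z in [("round",(.638,.102),.144),("slim",(.58,.029),.166),("square",(.655,-.027),.146),("vial",(.559,.11),.055),("jar",(.49,-.296),.114)]:
        r=circ(W,c,z,.04); print(n,l,r and (r[1],r[2]))
    cv2.imwrite(f"pics/{n}_f.png",cv2.resize(p["image"][120:240,230:370],(700,600),interpolation=2))
E
```

```text
time_s: 58.4
position: [0.5799, 0.0296, 0.4006]
tool_rot: [[-1.0, -0.0, -0.0], [-0.0, 1.0, 0.0], [0.0, 0.0, -1.0]]
ft_force: [-0.1, 0.8, 0.6]
grip_width: 0.0597
gripper_force: 0.0
time_s: 59.5
position: [0.4121, 0.2936, 0.3996]
tool_rot: [[-1.0, -0.001, 0.0], [-0.001, 1.0, -0.0], [-0.0, -0.0, -1.0]]
ft_force: [-0.3, -0.2, -0.3]
grip_width: 0.0603
gripper_force: 0.0
top round (array([0.637 , 0.0983, 0.1437]), array([0.6382, 0.0991]))
top slim (array([0.5805, 0.027 , 0.1656]), array([0.5812, 0.0269]))
top square (array([ 0.6539, -0.029 ,  0.1454]), array([ 0.6545, -0.0288]))
top vial (array([0.5596, 0.1093, 0.0546]), array([0.5592, 0.1094]))
top jar (array([ 0.4903, -0.2957,  0.1135]), array([ 0.4907, -0.296 ]))
scene round (array([0.6389, 0.1033, 0.1431]), array([0.6373, 0.1011]))
scene slim (array([0.5824, 0.0327, 0.1649]), array([0.5808, 0.0294]))
scene square (array([ 0.655 , -0.0242,  0.1449]), array([ 0.6526, -0.0259]))
scene vial (array([0.561 , 0.1143, 0.0542]), array([0.5597, 0.1137]))
scene jar (array([ 0.4922, -0.2901,  0.1133]), array([ 0.4898, -0.2931]))
```

View pics/top_f.png

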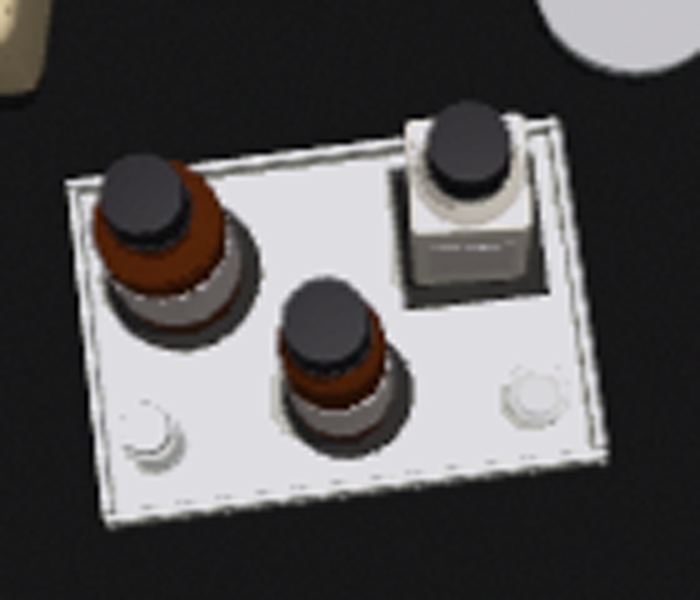

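View pics/scene_f.png

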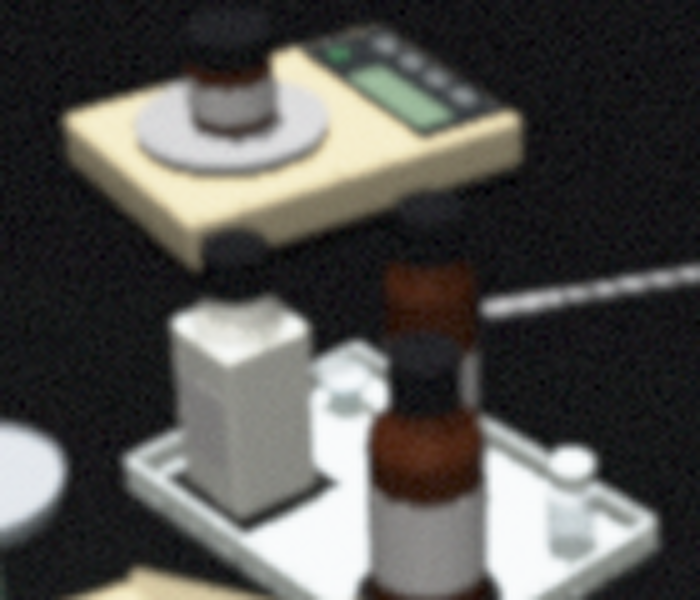

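All three bottles stand centred on their pads: round (160,260), slim (337,370) and square (468,215) in the top crop. The jar is mid-pan at (232,110) in the scene crop and the vial is unmoved, so I'm handing in.

```bash
python3 -c "
from rig import job
print(job.close_job())"
```

```text
the job is handed in; nothing more can be done
None
```

I handed the job in at about 60 s of robot time; the last images show the jar in the middle of the balance pan, each bottle upright and centred on its own pad, and the vial where it started, but the hand-in returned no verdict.

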